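Change over the packs on the battery test docks

TASK

The cordless polishers' battery packs in both test docks are tested: for each, unclip the tester from the dock's post before you press the catch and draw the pack out, and stand the two tested packs on their feet in the white tray. Slide each waiting pack, terminal end first, fully home into a dock of its own until the catch clicks up behind it, then clip a tester onto the post of every dock that now holds a pack: squeeze its plunger to push the hook out, catch the post, and let go so that it stays hooked with its sole flat on the dock. Leave no tester on the post of an empty dock, and leave the other things on the bench where they are.

Things in the scene. Friction and masses are not known exactly. Their poses are not given: they have to be found in the camera images.
- dockA: Fixed test dock, at the start with tested packA and tester1. Base x = -96 to 81, y = -74 to 74 mm, deck 16 mm high; origin on the bench; a pack slides in along +x, z up. Bay centre line y = -34 mm: dovetail rails x = -42 to 55, flared lead-ins from -58, tops 15 mm over the deck, 78 mm wide over all. Home, a pack's _mid is at (15, -34, 52) mm. End stop 2 mm beyond. Steel strip along y = 46.
- dockB: Second dock, at the start with tested packB and tester2; same sizes and axes. In both, rail faces are 52 mm apart at the deck, 39 mm apart 11 mm up; 2 mm play each side. Slide it in level, underside 1 mm over the deck, front end from x < -60; 10 to 15 N past ramp and ejector pad (3 to 5 N). Block at the far end 48 mm high. A freed pack is pushed out 13 to 25 mm; draw it out.
- dockA_post (a point): Axis of dockA's upright brass terminal post, 12 mm above the deck (hook height of a standing tester), at x = 30, y = 46 mm of the dock. Post 8 mm thick, 28 mm tall above the deck. The steel strip it stands in (46 mm wide, x = -89 to 59, level with the deck) is where a tester's sole stands, its +x along the dock's +x.
- dockB_post (a point): Axis of dockB's terminal post, 12 mm above the deck; as on dockA.
- dockA_catch_pad (a point): Top centre of the steel thumb pad (31 along x, 30 mm wide) of dockA's catch, in front of the bay mouth at x = -78, y = -34 mm of the dock, level with the deck. The base is cut away 17 mm or more beside it and open in front, so fingertips can follow it down 8 mm; the deck starts again at x = -45.
- dockB_catch_pad (a point): The same pad on dockB's catch. In both docks a 24 mm wide ramp (x = -46 to -31) rises behind the pad to a nose 5 mm above the deck (x = -31 to -25). An entering pack rides it down; it clicks up behind the pack's rear face when the pack is home.
- dockA_catch (a joint): Travel of dockA's catch: 0 = up, 0.008 m = fully pressed; the nose frees a pack from 0.0055. Takes 1.5 N to start, 3 N fully down, and up to 4 N more while a pack bears on it.
- dockB_catch (a joint): Travel of dockB's catch, the same.
- packA_mid (a point): Tested pack, home in dockA. Slide-in tool battery 80 (x) x 48 x 52 mm tall, 0.14-0.28 kg: black case 44 mm wide, 15 to 52 mm above the underside, over a grey dovetail foot. This point: middle of the case, 36 mm above the underside. +x: terminal end (brass strips), goes in first. Grip across y, fingertips 17 mm or more above the underside to clear the rails.
- packB_mid (a point): The other tested pack, home in dockB at the start; same as packA.
- new1_mid (a point): A waiting pack standing on a cork mat 3 mm thick, same as packA (point 36 mm above its underside, 16 mm below its top; +x = terminal end). May be absent.
- new2_mid (a point): A waiting pack on the same mat, same as new1. May be absent.
- tester1_grip (a point): Tester clip, on dockA's post at the start. 0.17 kg, sole 68 x 40 mm, 56 mm tall, +x to its hook. This point is 30 mm above the underside, between the thumb plate (rear face 28 mm behind at rest) and the case's front face (24 mm ahead); both 26 mm wide. Squeezing these two faces along x presses the plunger. Keep fingertips 20 mm above the underside: barrel and nose in front are 20 mm high.
- tester2_grip (a point): Second tester clip, same as tester1, on dockB's post at the start. Over thumb plate and case front both measure 52 mm at rest, 48 on a post, 38 fully pressed (the plate moves 14 mm towards the case). 3 N to start, 6.5 N at the stop: a 20 N grip presses it fully and carries it. Sole from 10 mm behind to 58 mm ahead of this point.
- tester1_mouth (a point): Where a caught post's axis lies in tester1: 74 mm ahead of its _grip along +x, 12 mm above the underside, 4 mm ahead of the flat nose face. Hook: level 5 mm wire J, shank along the left (y = 10 mm), crossbar in front, 2.5 mm lip at y = -8. Gap nose to crossbar 4 mm at rest, 18 mm pressed: lower it pressed over a post, the post 9 mm ahead of the nose, y = -2 to 3 mm.
- tester2_mouth (a point): The same point in tester2. When the plunger is let go, the spring draws the crossbar back and the nose forward until the post is held between them.
- tester1_plunger (a joint): Plunger of tester1: 0 = at rest, about 0.0035 with a post caught, 0.014 m = fully pressed, hook fully out.
- tester2_plunger (a joint): Plunger of tester2, the same.
- tray_in (a point): Centre of the inner floor (4 mm above the bench) of the white open tray for tested packs; fixed, 150 (x) x 200 (y) x 30 mm outside, walls 4 mm; axes along its sides.
- last: White plastic shoe last, 245 mm long, 105 mm tall, on its sole. A bystander.
- hammer: Hammer with an orange handle, 280 mm, lying. A bystander.
- eyelet_bin: Clear acrylic bin of black eyelets, 80 x 68 x 45 mm. A bystander.
- screwdriver: Screwdriver, 150 mm, lying in front of the docks. A bystander.
- polish_tin: Round polish tin, 60 mm across, 24 mm tall, between the docks. A bystander.
Mind the look-alikes: they are no part of the job. Leave any blue look-alike of the part that bears tester2_grip alone. What is shaped like the part that bears packB_mid but blue is not meant.

How it is judged (in metres and radians):
At the end, for the whole second after the job is handed in: Tested packs on their feet in the tray. Each waiting pack home in a dock, within 5 mm, catch up. On the post of each loaded dock a tester: mouth within 6 mm of the post, plunger 2 to 7.5 mm, upright; no mouth within 8 mm of an empty dock's post. All at rest (x of packA_mid in the frame of tray_in between -0.05 and 0.05 m and y of packA_mid in the frame of tray_in between -0.078 and 0.078 m and z of packA_mid in the frame of tray_in between 0.024 and 0.048 m and angle between each of packA_mid, packB_mid's own z axis and vertical below 0.2 rad and linear speed of each of packA, packB, new1, new2, tester1, tester2 below 0.02 m/s and x of packB_mid in the frame of tray_in between -0.05 and 0.05 m and y of packB_mid in the frame of tray_in between -0.078 and 0.078 m and z of packB_mid in the frame of tray_in between 0.024 and 0.048 m and ((x of new1_mid in the frame of dockA between 0.01 and 0.02 m and y of new1_mid in the frame of dockA between -0.039 and -0.029 m and z of new1_mid in the frame of dockA between 0.047 and 0.057 m and y of dockA_post in the frame of new1_mid above 0.07 m and value of joint dockA_catch below 0.002 m) or (x of new1_mid in the frame of dockB between 0.01 and 0.02 m and y of new1_mid in the frame of dockB between -0.039 and -0.029 m and z of new1_mid in the frame of dockB between 0.047 and 0.057 m and y of dockB_post in the frame of new1_mid above 0.07 m and value of joint dockB_catch below 0.002 m)) and ((x of new2_mid in the frame of dockA between 0.01 and 0.02 m and y of new2_mid in the frame of dockA between -0.039 and -0.029 m and z of new2_mid in the frame of dockA between 0.047 and 0.057 m and y of dockA_post in the frame of new2_mid above 0.07 m and value of joint dockA_catch below 0.002 m) or (x of new2_mid in the frame of dockB between 0.01 and 0.02 m and y of new2_mid in the frame of dockB between -0.039 and -0.029 m and z of new2_mid in the frame of dockB between 0.047 and 0.057 m and y of dockB_post in the frame of new2_mid above 0.07 m and value of joint dockB_catch below 0.002 m)) and (not ((x of new1_mid in the frame of dockA between -0.035 and 0.065 m and y of new1_mid in the frame of dockA between -0.064 and -0.004 m and z of new1_mid in the frame of dockA between 0.022 and 0.082 m) or (x of new2_mid in the frame of dockA between -0.035 and 0.065 m and y of new2_mid in the frame of dockA between -0.064 and -0.004 m and z of new2_mid in the frame of dockA between 0.022 and 0.082 m)) or ((horizontal distance between tester1_mouth and dockA_post below 0.006 m and distance between tester1_mouth and dockA_post below 0.009 m and value of joint tester1_plunger between 0.002 and 0.0075 m and angle between tester1_grip's own z axis and vertical below 0.15 rad) or (horizontal distance between tester2_mouth and dockA_post below 0.006 m and distance between tester2_mouth and dockA_post below 0.009 m and value of joint tester2_plunger between 0.002 and 0.0075 m and angle between tester2_grip's own z axis and vertical below 0.15 rad))) and (((x of new1_mid in the frame of dockA between -0.035 and 0.065 m and y of new1_mid in the frame of dockA between -0.064 and -0.004 m and z of new1_mid in the frame of dockA between 0.022 and 0.082 m) or (x of new2_mid in the frame of dockA between -0.035 and 0.065 m and y of new2_mid in the frame of dockA between -0.064 and -0.004 m and z of new2_mid in the frame of dockA between 0.022 and 0.082 m)) or horizontal distance between each of tester1_mouth, tester2_mouth and dockA_post above 0.008 m) and (not ((x of new1_mid in the frame of dockB between -0.035 and 0.065 m and y of new1_mid in the frame of dockB between -0.064 and -0.004 m and z of new1_mid in the frame of dockB between 0.022 and 0.082 m) or (x of new2_mid in the frame of dockB between -0.035 and 0.065 m and y of new2_mid in the frame of dockB between -0.064 and -0.004 m and z of new2_mid in the frame of dockB between 0.022 and 0.082 m)) or ((horizontal distance between tester1_mouth and dockB_post below 0.006 m and distance between tester1_mouth and dockB_post below 0.009 m and value of joint tester1_plunger between 0.002 and 0.0075 m and angle between tester1_grip's own z axis and vertical below 0.15 rad) or (horizontal distance between tester2_mouth and dockB_post below 0.006 m and distance between tester2_mouth and dockB_post below 0.009 m and value of joint tester2_plunger between 0.002 and 0.0075 m and angle between tester2_grip's own z axis and vertical below 0.15 rad))) and (((x of new1_mid in the frame of dockB between -0.035 and 0.065 m and y of new1_mid in the frame of dockB between -0.064 and -0.004 m and z of new1_mid in the frame of dockB between 0.022 and 0.082 m) or (x of new2_mid in the frame of dockB between -0.035 and 0.065 m and y of new2_mid in the frame of dockB between -0.064 and -0.004 m and z of new2_mid in the frame of dockB between 0.022 and 0.082 m)) or horizontal distance between each of tester1_mouth, tester2_mouth and dockB_post above 0.008 m)); the robot touches nothing.
It fails at once if a bystander (last, hammer, screwdriver, eyelet bin or polish tin) is moved by 40 mm or more (distance of any of last, hammer, eyelet_bin, polish_tin, screwdriver from where it was at the start of the episode above 0.04 m).
It fails at once if a tested pack is drawn out (5 mm or more from home) while a tester is within 8 mm of that dock's post ((x of packA_mid in the frame of dockA between -0.03 and 0.01 m and y of packA_mid in the frame of dockA between -0.049 and -0.019 m and z of packA_mid in the frame of dockA between 0.037 and 0.067 m and horizontal distance between any of tester1_mouth, tester2_mouth and dockA_post below 0.008 m) or (x of packB_mid in the frame of dockB between -0.03 and 0.01 m and y of packB_mid in the frame of dockB between -0.049 and -0.019 m and z of packB_mid in the frame of dockB between 0.037 and 0.067 m and horizontal distance between any of tester1_mouth, tester2_mouth and dockB_post below 0.008 m)).
Of new1, new2 only 1 to 2 are there at a start; the rules pass over those that are not, and their reading is None.
At some moment in a run one of new1, new2 may be knocked a few centimetres aside while the robot is not near it.
It also fails if it takes over 210 s, if anything falls off the work surface, if the arm or the gripper's body presses on something with over 40 N, if the wrist force passes 120 N, or if a joint passes its speed limit or range.

ROBOT

A 6-joint arm with a two-finger parallel gripper is mounted at the origin on the work surface. World frame = base frame: x ahead of the robot, y to its left, z up, the work surface at z = 0. Lengths are in mm, angles in rad, forces in N, time in s.
With the tool pointing down it reaches from about 275 to 1000 mm from the base axis. Payload 8.4 kg.
Tool frame: the origin (TCP) lies midway between the tips of the shut fingers; the grasp point (between the pads) lies 19 mm behind it; z points along the fingers, y is the line along which they close (so a half turn about z gives the same grasp; the last joint's range is limited). The gripper opens to 85 mm and grips with 20 to 120 N. Pads are 22 mm wide; open, the fingers measure 114 mm over their backs; the gripper's body (76 mm by 85 mm) begins 54 mm behind the grasp point. The pads swing forward as they close: fully open they stand 13 mm farther back than shut.
Start: joints at [1.218, 0.353, 1.633, -0, 1.155, -0.002], TCP at [214.779, 586.939, 231.281] pointing down, gripper open.
Joint ranges: [-2.63, 2.63], [-0.92, 2.1], [0.06, 2.66], [-1.3, 4.44], [0, 2.69], [-3.02, 3.02]. Speed limits (rad/s): [2.22, 2.22, 2.79, 3.14, 3.14, 3.14].

INTERFACE

Orientations are given as [roll, pitch, yaw] about the fixed x, y, z axes, in that order (R = Rz(yaw) Ry(pitch) Rx(roll)).
In Python, from rig import monitor, imaging, r gives the robot as it stands.
- The arm moves only by the tool drive_tool, never from a script. Its argument "plan" is a list of rows, each an object of numbers: "x", "y", "z": the shift along the tool's x, y, z in units of 50 mm (1.0 is 50 mm); "ax", "ay", "az": the turn, a rotation vector about the tool's x, y, z in units of 6 degrees (1.0 is 6 degrees); "hand": the finger opening in mm, from 0 to 85.4. In form: [{"x": .., "y": .., "z": .., "ax": .., "ay": .., "az": .., "hand": ..}, ...]. A call has 1 to 8 rows; each row is the pose to reach, as a shift and turn from the pose commanded when the call began, along the tool's axes at that moment; what a row does not reach only later rows make up. A row lasts 1/10 s, in which the tool goes at most 50 mm and 8.59 degrees, less where a joint would pass 70% of its speed; a pose out of reach is approached as far as the arm can. A call with a gripper value outside its range is refused whole. The fingers move at their own pace and stop on an object; "grip_force" is the grip in N (left out, the last holds). Time passes only in rows, so rows that repeat a pose let the fingers close. It gives the time, the measured TCP pose, the force, the opening and the grip force at its end, in the units of the state.
- monitor.sense(): the state, without advancing time (a new reading comes with each control period).
- imaging.grab_frame(name): name is "side" or "top" or "wrist"; returns the picture (400x640x3 uint8, red, green, blue); there is no depth.
- imaging.camera_info(name): a dict with "mtx" (3x3 intrinsics, pixels), "R" (3x3) and "t" (3): a world point X has camera coordinates R X + t. Camera axes: x right, y down, z forward; pixel columns grow to the right and rows downward; lengths in mm; the calibration is good to about 2 mm. A picture is of the moment at which its call begins: read the wrist's pose just before it. camera_info takes no time and is no camera call; for the wrist camera it gives the pose at the moment of the call.
- r.sign_off(): hands the job in; it is judged then, once.
The state is a dict: "clock": time; "qpos": joint angles; "qvel": joint speeds; "joint_efforts": joint torques, N m; "eef_pos": TCP position; "tcp_rot": TCP orientation; "contact_force": force on the tool from outside, world axes, zero at the start; "wrist_torque": the same for the moment, N m; "opening": opening from 0.0 (shut) to 1.0 (fully open); "grasp_force": force on a finger pad.
Only numpy, scipy, OpenCV 4.12 (cv2) and the standard library are available. Lean on these libraries where they do the work, as an engineer would, in place of code of your own. Each camera call takes 0.05 s, during which the arm holds its last target. There are 200 camera calls.

## Working session

There is one attempt and no reset: what is moved stays moved. The work goes in short steps, Python scripts to look and compute and a tool call to move; the robot and the scene stay as the last step left them, time stands still between calls to the robot, and variables do not carry over. Pictures are saved under pics/ and viewed, at most 14 in all, crops included, and the job is handed in when it is done.

Besides the shell and the picture viewer there is one more tool, called by a JSON object that holds its "fn" and its "kwargs", one argument or row to a line. drive_tool: Moves the arm, as the interface text tells. Its arguments: {"type":"object","properties":{"plan":{"type":"array","items":{"type":"object","properties":{"x":{"type":"number"},"y":{"type":"number"},"z":{"type":"number"},"ax":{"type":"number"},"ay":{"type":"number"},"az":{"type":"number"},"hand":{"type":"number"}}}},"grip_force":{"type":"number"}},"required":["plan"]}

```bash
ls; mkdir -p pics; cat > h.py <<'E'
import numpy as np, cv2
from rig import monitor, imaging, r
def save(cam,name):
    im=imaging.grab_frame(cam); cv2.imwrite(f'pics/{name}.png',im[:,:,::-1]); return im
def ray(cam,u,v,z,ci=None):
    c=ci or imaging.camera_info(cam); K=np.array(c['mtx']);R=np.array(c['R']);t=np.array(c['t']).ravel()
    d=R.T@np.linalg.inv(K)@np.array([u,v,1.]); o=-R.T@t
    return o+d*(z-o[2])/d[2]
def proj(cam,X,ci=None):
    c=ci or imaging.camera_info(cam); p=np.array(c['mtx'])@(np.array(c['R'])@np.array(X,float)+np.array(c['t']).ravel()); return p[:2]/p[2]
E
python3 - <<'E'
from h import *
s=monitor.sense(); print(s)
a=save('top','top0');b=save('side','side0')
for c in('top','side','wrist'):
    i=imaging.camera_info(c);print(c,np.round(i['mtx'],1).tolist(),np.round(i['R'],3).tolist(),np.round(i['t'],1).tolist())
E
```

```text
pics
{'clock': 0.0, 'qpos': array([ 1.21758517e+00,  3.53628609e-01,  1.63413122e+00, -3.34800696e-06,
        1.15521034e+00, -2.46434971e-03]), 'qvel': array([ 7.45488059e-04, -1.99270106e-03,  3.82669752e-04, -4.03857042e-04,
        5.19892458e-04, -4.25741369e-05]), 'joint_efforts': array([ 3.53494454e-05, -6.05241323e+01, -3.42077458e+01,  2.54903989e-04,
        9.02288826e-03,  3.44624894e-06]), 'eef_pos': array([214.6233633 , 586.48622406, 230.57513648]), 'tcp_rot': array([-3.14021513e+00, -3.33534673e-07,  2.79084720e+00]), 'contact_force': array([-0.22383853,  0.18416621, -0.09686935]), 'wrist_torque': array([0.03726024, 0.00270952, 0.02295493]), 'grasp_force': 0.0, 'opening': 1.0002603308284579}
top [[434.0, 0.0, 311.8], [0.0, 434.0, 197.1], [0.0, 0.0, 1.0]] [[0.005, -1.0, -0.004], [-0.989, -0.005, -0.15], [0.15, 0.005, -0.989]] [-26.2, 527.4, 1152.4]
side [[371.5, 0.0, 316.7], [0.0, 371.5, 200.6], [0.0, 0.0, 1.0]] [[0.889, -0.458, -0.022], [-0.281, -0.508, -0.814], [0.362, 0.73, -0.58]] [-474.3, 185.1, 1167.9]
wrist [[313.2, 0.0, 319.9], [0.0, 313.2, 204.8], [0.0, 0.0, 1.0]] [[0.343, 0.939, -0.001], [0.897, -0.328, 0.297], [0.279, -0.103, -0.955]] [-624.3, -39.0, 379.3]
```

View pics/top0.png

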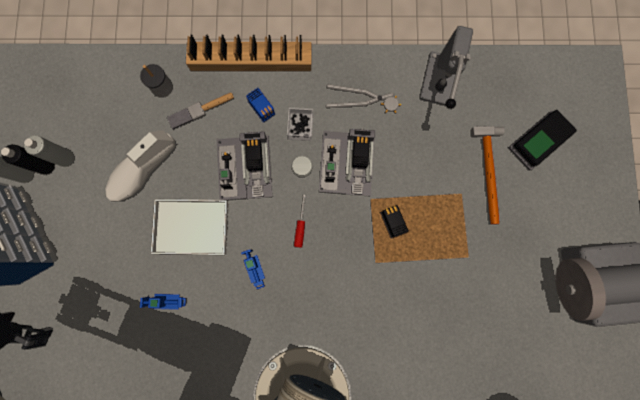

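View pics/side0.png

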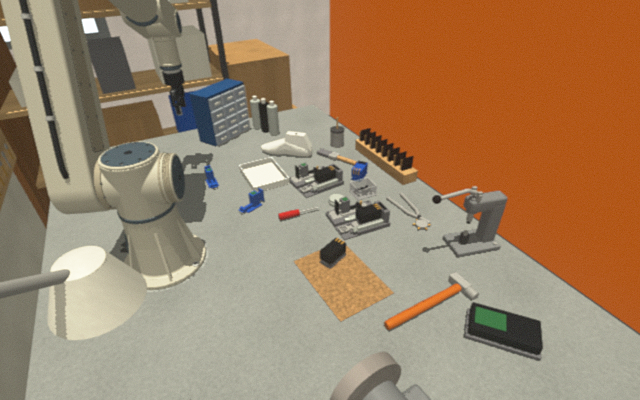

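The top view shows dock 1 (left) around (245,165), dock 2 (right) around (347,162), both with mouths toward the robot. The tray is at (190,227) and there is a single waiting pack on the mat at (396,221), with brass strips toward up-left. The blue clips at (253,268) and (163,301) and the blue pack at (261,103) are decoys. The side view agrees.

```bash
python3 - <<'E'
from h import *
im=cv2.imread('pics/top0.png')
c=im[120:210,205:385]; cv2.imwrite('pics/c0.png',cv2.resize(c,None,fx=4.4,fy=4.4,interpolation=cv2.INTER_CUBIC))
def P(u,v,z): return np.round(ray('top',u,v,z)).astype(int).tolist()
print('dockL',P(245,165,16),'dockR',P(347,162,16))
print('tray',[P(*p,30) for p in((154,200),(227,200),(227,254),(152,254))])
print('pack',P(396,221,55),'tin',P(302,166,24),'scr',P(300,225,10),'last',P(140,165,50))
i=imaging.camera_info('wrist');R=np.array(i['R']);t=np.array(i['t']);print('wrist cam pos',-R.T@t, monitor.sense()['eef_pos'])
E
```

```text
dockL [622, 166, 16] dockR [632, -123, 16]
tray [[519, 414, 30], [520, 211, 30], [372, 206, 30], [371, 410, 30]]
pack [461, -250, 55] tin [618, 5, 24] scr [453, 9, 10] last [613, 451, 50]
wrist cam pos [143.53876888 612.60675269 373.08696248] [214.62069225 586.52460147 230.6211442 ]
```

View pics/c0.png

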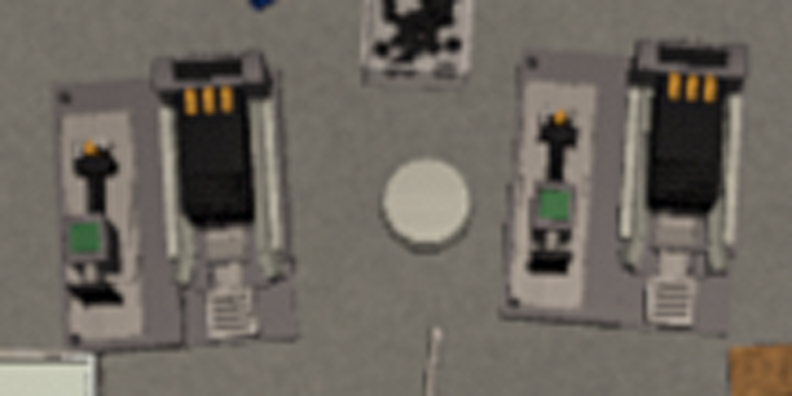

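```bash
cat >> h.py <<'E'
from scipy.spatial.transform import Rotation as Ro
def go(x,y,z,yaw,tag=''):
    """tool-axis units from the present pose to a tool-down pose"""
    s=monitor.sense(); Rc=Ro.from_euler('xyz',s['tcp_rot']); T=Ro.from_euler('xyz',[np.pi,0,yaw])
    d=Rc.inv().apply(np.array([x,y,z])-s['eef_pos'])/50; a=np.degrees((Rc.inv()*T).as_rotvec())/6
    print(tag,'xyz',np.round(d,3),'a',np.round(a,2),'rows>=',max(np.abs(d).max(),np.linalg.norm(d),np.linalg.norm(a)*6/8.59).round(1))
E
python3 -c "
from h import *
go(615,200,230,1.62)"
```

```text
xyz [-10.176  -4.508   0.018] a [-1.000e-02  1.000e-02  1.118e+01] rows>= 11.1
```

{"fn": "drive_tool", "kwargs": {
  "plan": [
    {"x": -1, "y": -0.45, "az": 1.2},
    {"x": -2, "y": -0.9, "az": 2.4},
    {"x": -3, "y": -1.35, "az": 3.8},
    {"x": -4, "y": -1.8, "az": 5.2},
    {"x": -5, "y": -2.2, "az": 6.6},
    {"x": -5.8, "y": -2.6, "az": 8.0},
    {"x": -6.6, "y": -3.0, "az": 9.4},
    {"x": -7.4, "y": -3.3, "az": 10.8}
  ]
}}

```text
invalid input
```

```bash
python3 -c "
from h import *
go(615,200,230,1.62)"
```

```text
xyz [-10.176  -4.508   0.018] a [-1.000e-02  1.000e-02  1.118e+01] rows>= 11.1
```

{"fn": "drive_tool", "kwargs": {
  "plan": [
    {"x": -1, "y": -0.45, "z": 0, "ax": 0, "ay": 0, "az": 1.2, "hand": 85},
    {"x": -2, "y": -0.9, "z": 0, "ax": 0, "ay": 0, "az": 2.4, "hand": 85},
    {"x": -3, "y": -1.35, "z": 0, "ax": 0, "ay": 0, "az": 3.8, "hand": 85},
    {"x": -4, "y": -1.8, "z": 0, "ax": 0, "ay": 0, "az": 5.2, "hand": 85},
    {"x": -5, "y": -2.2, "z": 0, "ax": 0, "ay": 0, "az": 6.6, "hand": 85},
    {"x": -5.8, "y": -2.6, "z": 0, "ax": 0, "ay": 0, "az": 8.0, "hand": 85},
    {"x": -6.6, "y": -3.0, "z": 0, "ax": 0, "ay": 0, "az": 9.4, "hand": 85},
    {"x": -7.4, "y": -3.3, "z": 0, "ax": 0, "ay": 0, "az": 10.8, "hand": 85}
  ]
}}

```text
clock: 0.9
eef_pos: [502.4, 306.4, 231.1]
tcp_rot: [-3.141, 0.0, 1.654]
contact_force: [0.5, 0.7, 0.2]
opening: 0.997
grasp_force: 0.0
```

```bash
python3 -c "
from h import *
go(615,200,230,1.62)"
```

```text
xyz [-2.306  2.067  0.021] a [-0.01  0.    0.32] rows>= 3.1
```

{"fn": "drive_tool", "kwargs": {
  "plan": [
    {"x": -0.8, "y": 0.7, "z": 0, "ax": 0, "ay": 0, "az": 0.1, "hand": 85},
    {"x": -1.5, "y": 1.4, "z": 0, "ax": 0, "ay": 0, "az": 0.2, "hand": 85},
    {"x": -2.2, "y": 2, "z": 0, "ax": 0, "ay": 0, "az": 0.2, "hand": 85},
    {"x": -2.2, "y": 2, "z": 0, "ax": 0, "ay": 0, "az": 0.2, "hand": 85},
    {"x": -2.2, "y": 2, "z": 0, "ax": 0, "ay": 0, "az": 0.2, "hand": 85}
  ]
}}

```text
clock: 1.4
eef_pos: [611.3, 206.5, 230.5]
tcp_rot: [-3.14, 0.0, 1.637]
contact_force: [0.4, 0.1, 0.4]
opening: 0.994
grasp_force: 0.0
```

```bash
python3 -c "
from h import *
s=monitor.sense(); ci=imaging.camera_info('wrist')
import pickle; pickle.dump(ci,open('w0.pkl','wb'))
print(s['eef_pos'],s['tcp_rot'],s['qpos']); save('wrist','w0')"
```

```text
[611.3071534  206.51816248 230.53430186] [-3.14032352e+00  1.06103021e-04  1.63651275e+00] [3.23350534e-01 3.85525850e-01 1.58711271e+00 2.39746333e-04
 1.17020839e+00 2.57540549e-01]
```

View pics/w0.png

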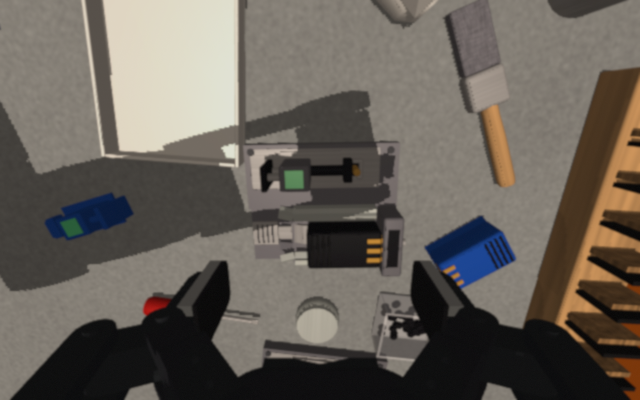

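The wrist view shows the left dock: post at about (355,170), tester case at (293,178), pad at (265,233), pack at (345,245). Tray corner is at (240,165).

```bash
python3 -c "
from h import *
im=cv2.imread('pics/w0.png')
cv2.imwrite('pics/c1.png',cv2.resize(im[135:283,240:410],None,fx=4,fy=4,interpolation=cv2.INTER_CUBIC))
h=cv2.cvtColor(im,cv2.COLOR_BGR2HSV)
m=cv2.inRange(h,(12,120,100),(25,255,255)); m[:,:240]=0;m[:,410:]=0
n,l,st,c=cv2.connectedComponentsWithStats(m)
for i in range(1,n):
    if st[i,4]>6: print('or',st[i],c[i])
m=cv2.inRange(h,(40,60,60),(80,255,255));n,l,st,c=cv2.connectedComponentsWithStats(m)
for i in range(1,n):
    if st[i,4]>60: print('gr',st[i],c[i])
"
```

```text
or [367 239  16   6  80] [374.35   241.0125]
or [367 248  16   6  88] [374.5        250.45454545]
or [367 258  15   5  72] [373.72222222 259.93055556]
gr [284 170  20  19 367] [293.68119891 178.92370572]
gr [ 61 219  21  17 238] [ 71.29831933 226.95378151]
```

View pics/c1.png

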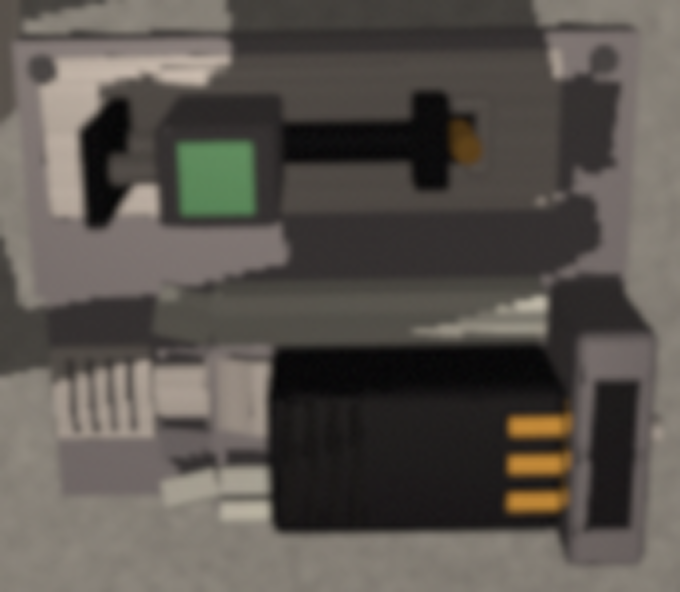

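```bash
cat >> h.py <<'E'
import pickle
def fitdock(ci,feats,cam='wrist'):
    """feats: (u,v,z,xd,yd); rigid 2D fit"""
    W=np.array([ray(cam,f[0],f[1],f[2],ci)[:2] for f in feats]); D=np.array([f[3:5] for f in feats],float)
    w=W-W.mean(0); d=D-D.mean(0)
    yaw=np.arctan2((d[:,0]*w[:,1]-d[:,1]*w[:,0]).sum(),(d*w).sum())
    c,s=np.cos(yaw),np.sin(yaw);R=np.array([[c,-s],[s,c]]);t=W.mean(0)-R@D.mean(0)
    print('dock',t.round(1),'yaw',yaw.round(4));print('res',(W-D@R.T-t).round(1).tolist()); return t,yaw
def inW(dock,x,y):
    (t,yaw)=dock;c,s=np.cos(yaw),np.sin(yaw);return np.array([t[0]+c*x-s*y,t[1]+s*x+c*y])
E
python3 -c "
from h import *
ci=pickle.load(open('w0.pkl','rb'))
k=lambda a,b:(240+a/4,135+b/4)
F=[(*k(15,40),16,-96,74),(*k(637,25),16,81,74),(*k(470,156),44,30,46),(*k(105,398),16,-78,-34),(*k(275,530),68,-25,-56),(*k(570,463),68,55,-34)]
D=fitdock(ci,F);pickle.dump(D,open('dL.pkl','wb'))
S=[ray('wrist',*k(*p),16,ci)[:2] for p in ((41,68),(603,60))];print(S,np.arctan2(*(S[1]-S[0])[::-1]))
print('tester top',ray('wrist',293.7,178.9,72,ci))
print('post',inW(D,30,46),'grip',inW(D,-44,46),'pad',inW(D,-78,-34),'pack',inW(D,15,-34))
p=inW(D,-44,46);go(p[0],p[1],150,D[1]+np.pi/2)
"
```

```text
dock [624.8 170.4] yaw 0.0883
res [[0.7, 0.3], [-1.4, 0.4], [0.2, -1.9], [0.2, -0.9], [0.3, 2.9], [0.1, -0.9]]
[array([530.59944148, 228.6040612 ]), array([689.28604786, 241.36213408])] 0.08022536136558114
tester top [585.05971491 213.48552747  72.        ]
post [650.60173557 218.86260912] grip [576.89024694 212.33448197] pad [550.08024097 129.64697638] pack [642.71765236 137.85124428]
 xyz [ 0.143 -0.664  1.615] a [-0.01 -0.   -0.2 ] rows>= 1.8
```

{"fn": "drive_tool", "kwargs": {
  "plan": [
    {"x": 0.14, "y": -0.66, "z": 0.5, "ax": 0, "ay": 0, "az": -0.2, "hand": 85},
    {"x": 0.14, "y": -0.66, "z": 1.4, "ax": 0, "ay": 0, "az": -0.2, "hand": 85},
    {"x": 0.14, "y": -0.66, "z": 2.2, "ax": 0, "ay": 0, "az": -0.2, "hand": 85},
    {"x": 0.14, "y": -0.66, "z": 2.9, "ax": 0, "ay": 0, "az": -0.2, "hand": 85},
    {"x": 0.14, "y": -0.66, "z": 3.4, "ax": 0, "ay": 0, "az": -0.2, "hand": 85},
    {"x": 0.14, "y": -0.66, "z": 3.75, "ax": 0, "ay": 0, "az": -0.2, "hand": 85},
    {"x": 0.14, "y": -0.66, "z": 3.9, "ax": 0, "ay": 0, "az": -0.2, "hand": 80},
    {"x": 0.14, "y": -0.66, "z": 3.9, "ax": 0, "ay": 0, "az": -0.2, "hand": 70}
  ],
  "grip_force": 20
}}

```text
clock: 2.25
eef_pos: [576.4, 213.1, 35.6]
tcp_rot: [-3.14, 0.0, 1.661]
contact_force: [-0.4, -0.4, 0.2]
opening: 0.823
grasp_force: 0.0
```

{"fn": "drive_tool", "kwargs": {
  "plan": [
    {"x": 0, "y": 0, "z": 0, "ax": 0, "ay": 0, "az": 0, "hand": 60},
    {"x": 0, "y": 0, "z": 0, "ax": 0, "ay": 0, "az": 0, "hand": 50},
    {"x": 0, "y": 0, "z": 0, "ax": 0, "ay": 0, "az": 0, "hand": 34},
    {"x": 0, "y": 0, "z": 0, "ax": 0, "ay": 0, "az": 0, "hand": 34},
    {"x": 0, "y": 0, "z": 0, "ax": 0, "ay": 0, "az": 0, "hand": 34},
    {"x": 0, "y": 0, "z": 0, "ax": 0, "ay": 0, "az": 0, "hand": 34},
    {"x": 0, "y": 0, "z": 0, "ax": 0, "ay": 0, "az": 0, "hand": 34}
  ],
  "grip_force": 20
}}

```text
clock: 2.95
eef_pos: [580.0, 213.1, 38.3]
tcp_rot: [3.137, -0.001, 1.66]
contact_force: [1.1, 0.9, 6.0]
opening: 0.436
grasp_force: 21.6
```

```bash
python3 -c "
from h import *
s=monitor.sense();print(s['eef_pos'],s['tcp_rot'],s['opening']*85.4)
im=save('wrist','w1')"
```

```text
[579.97956459 213.13798564  38.34817595] [ 3.13651260e+00 -1.30225516e-03  1.65973758e+00] 37.19668247534624
```

View pics/w1.png

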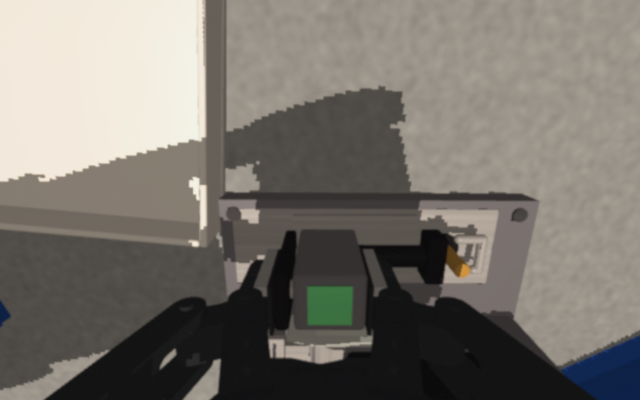

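Gripped and pressed (37 mm opening); the post at (460,260) is in the open hook gap. I'll lift, then go back.

{"fn": "drive_tool", "kwargs": {
  "plan": [
    {"x": 0, "y": 0, "z": -0.2, "ax": 0, "ay": 0, "az": 0, "hand": 34},
    {"x": 0, "y": 0, "z": -0.45, "ax": 0, "ay": 0, "az": 0, "hand": 34},
    {"x": 0, "y": 0, "z": -0.7, "ax": 0, "ay": 0, "az": 0, "hand": 34},
    {"x": 0, "y": 0, "z": -0.8, "ax": 0, "ay": 0, "az": 0, "hand": 34},
    {"x": 0, "y": 0, "z": -0.8, "ax": 0, "ay": 0, "az": 0, "hand": 34},
    {"x": 0, "y": -0.3, "z": -0.8, "ax": 0, "ay": 0, "az": 0, "hand": 34},
    {"x": 0, "y": -0.6, "z": -0.8, "ax": 0, "ay": 0, "az": 0, "hand": 34},
    {"x": 0, "y": -0.6, "z": -0.8, "ax": 0, "ay": 0, "az": 0, "hand": 34}
  ]
}}

```text
clock: 3.8
eef_pos: [545.5, 209.2, 75.6]
tcp_rot: [-3.139, 0.001, 1.66]
contact_force: [-0.1, 0.2, -1.7]
opening: 0.441
grasp_force: 21.0
```

```bash
python3 -c "
from h import *
s=monitor.sense();print(s['eef_pos'],s['tcp_rot'],s['opening']*85.4,s['contact_force'])
ci=imaging.camera_info('wrist');pickle.dump(ci,open('w2.pkl','wb'));im=save('wrist','w2')
D=pickle.load(open('dL.pkl','rb'));p=inW(D,30,46);print('post top/foot px expect',proj('wrist',[*p,44],ci),proj('wrist',[*p,16],ci))"
```

```text
[545.46205778 209.20602517  75.57516908] [-3.13866466e+00  7.46838545e-04  1.66017618e+00] 37.629348177770176 [-0.09930292  0.15516879 -1.65575911]
post top/foot px expect [495.43964789 238.76895095] [473.72511144 222.41009026]
```

View pics/w2.png

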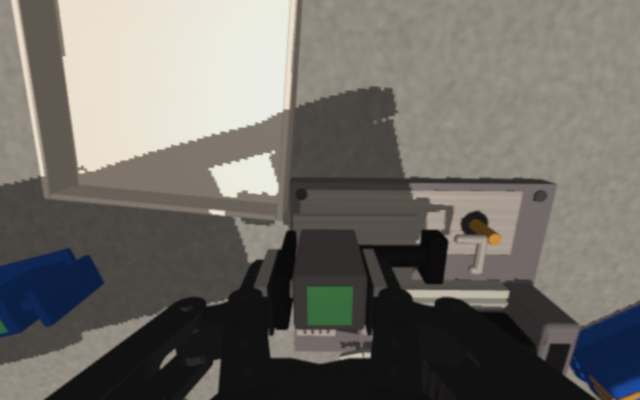

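The post is free at (492,238), exactly where the dock fit predicts. I'll lower the tester on the strip behind the post and release it.

{"fn": "drive_tool", "kwargs": {
  "plan": [
    {"x": 0, "y": 0, "z": 0.4, "ax": 0, "ay": 0, "az": 0, "hand": 34},
    {"x": 0, "y": 0, "z": 0.7, "ax": 0, "ay": 0, "az": 0, "hand": 34},
    {"x": 0, "y": 0, "z": 0.79, "ax": 0, "ay": 0, "az": 0, "hand": 34},
    {"x": 0, "y": 0, "z": 0.79, "ax": 0, "ay": 0, "az": 0, "hand": 34},
    {"x": 0, "y": 0, "z": 0.79, "ax": 0, "ay": 0, "az": 0, "hand": 45},
    {"x": 0, "y": 0, "z": 0.79, "ax": 0, "ay": 0, "az": 0, "hand": 56},
    {"x": 0, "y": 0, "z": 0.79, "ax": 0, "ay": 0, "az": 0, "hand": 80},
    {"x": 0, "y": 0, "z": 0.79, "ax": 0, "ay": 0, "az": 0, "hand": 85}
  ]
}}

```text
clock: 4.65
eef_pos: [547.9, 209.7, 36.6]
tcp_rot: [-3.142, 0.0, 1.66]
contact_force: [-0.8, -0.7, -0.3]
opening: 0.962
grasp_force: 0.0
```

{"fn": "drive_tool", "kwargs": {
  "plan": [
    {"x": 0, "y": 0, "z": -0.5, "ax": 0, "ay": 0, "az": 0, "hand": 85},
    {"x": 0, "y": 0, "z": -1.4, "ax": 0, "ay": 0, "az": 0, "hand": 80},
    {"x": 0, "y": 0, "z": -2.3, "ax": 0, "ay": 0, "az": 1.4, "hand": 60},
    {"x": 0, "y": 0, "z": -2.3, "ax": 0, "ay": 0, "az": 2.8, "hand": 40}
  ]
}}

```text
clock: 5.05
eef_pos: [551.4, 211.1, 158.0]
tcp_rot: [3.133, -0.005, 1.361]
contact_force: [0.7, -0.0, -0.3]
opening: 0.62
grasp_force: 0.0
```

```bash
python3 -c "
from h import *
D=pickle.load(open('dL.pkl','rb'));p=inW(D,-82,-34);s=monitor.sense();print(s['eef_pos'],s['tcp_rot'],s['qpos'],p)
go(*p,100,D[1]);go(*p,100,D[1]+3.1416)"
```

```text
[551.41134393 211.12314631 157.99064793] [ 3.13327872 -0.00534771  1.36092251] [ 3.63126940e-01  3.74101957e-01  1.78277389e+00 -1.69312208e-05
  9.74831536e-01  5.73032424e-01] [546.09583618 129.29410464]
 xyz [-1.629  0.227  1.153] a [ 0.04 -0.09 12.15] rows>= 8.5
 xyz [-1.629  0.227  1.153] a [  0.1    0.04 -17.85] rows>= 12.5
```

{"fn": "drive_tool", "kwargs": {
  "plan": [
    {"x": -0.5, "y": 0, "z": 0, "ax": 0, "ay": 0, "az": 1.4, "hand": 20},
    {"x": -1, "y": 0.1, "z": 0, "ax": 0, "ay": 0, "az": 2.8, "hand": 0},
    {"x": -1.63, "y": 0.23, "z": 0.1, "ax": 0, "ay": 0, "az": 4.2, "hand": 0},
    {"x": -1.63, "y": 0.23, "z": 0.3, "ax": 0, "ay": 0, "az": 5.6, "hand": 0},
    {"x": -1.63, "y": 0.23, "z": 0.5, "ax": 0, "ay": 0, "az": 7, "hand": 0},
    {"x": -1.63, "y": 0.23, "z": 0.8, "ax": 0, "ay": 0, "az": 8.4, "hand": 0},
    {"x": -1.63, "y": 0.23, "z": 1.0, "ax": 0, "ay": 0, "az": 9.8, "hand": 0},
    {"x": -1.63, "y": 0.23, "z": 1.15, "ax": 0, "ay": 0, "az": 11.2, "hand": 0}
  ]
}}

```text
clock: 5.85
eef_pos: [542.2, 127.5, 93.5]
tcp_rot: [3.142, 0.001, 0.188]
contact_force: [0.6, -0.3, -0.1]
opening: 0.001
grasp_force: 0.0
```

{"fn": "drive_tool", "kwargs": {
  "plan": [
    {"x": 0, "y": 0, "z": 0, "ax": 0, "ay": 0, "az": 0.95, "hand": 0},
    {"x": 0, "y": 0, "z": 0, "ax": 0, "ay": 0, "az": 0.95, "hand": 0},
    {"x": 0, "y": 0, "z": 0, "ax": 0, "ay": 0, "az": 0.95, "hand": 0}
  ]
}}

```text
clock: 6.15
eef_pos: [542.6, 127.6, 94.4]
tcp_rot: [-3.142, -0.0, 0.097]
contact_force: [0.1, -0.2, 0.2]
opening: 0.004
grasp_force: 0.0
```

```bash
python3 -c "
from h import *
D=pickle.load(open('dL.pkl','rb'));p=inW(D,-82,-34);s=monitor.sense();print(s['eef_pos'],s['tcp_rot'],s['opening'],p)
go(*p,20,D[1]-.003)"
```

```text
[542.64152821 127.64833807  94.39897522] [-3.14156328e+00 -2.77104320e-04  9.73767039e-02] 0.004097975726156657 [546.09583618 129.29410464]
 xyz [ 0.072 -0.026  1.488] a [-0.   -0.    0.12] rows>= 1.5
```

{"fn": "drive_tool", "kwargs": {
  "plan": [
    {"x": 0.07, "y": -0.03, "z": 0.7, "ax": 0, "ay": 0, "az": 0.1, "hand": 0},
    {"x": 0.07, "y": -0.03, "z": 1.3, "ax": 0, "ay": 0, "az": 0.1, "hand": 0},
    {"x": 0.07, "y": -0.03, "z": 1.5, "ax": 0, "ay": 0, "az": 0.1, "hand": 0},
    {"x": 0.07, "y": -0.03, "z": 1.6, "ax": 0, "ay": 0, "az": 0.1, "hand": 0},
    {"x": 0.07, "y": -0.03, "z": 1.7, "ax": 0, "ay": 0, "az": 0.1, "hand": 0},
    {"x": 0.07, "y": -0.03, "z": 1.76, "ax": 0, "ay": 0, "az": 0.1, "hand": 0},
    {"x": 0.07, "y": -0.03, "z": 1.76, "ax": 0, "ay": 0, "az": 0.1, "hand": 0},
    {"x": 0.07, "y": -0.03, "z": 1.76, "ax": 0, "ay": 0, "az": 0.1, "hand": 0}
  ]
}}

```text
clock: 6.95
eef_pos: [546.4, 129.5, 7.4]
tcp_rot: [-3.141, -0.001, 0.084]
contact_force: [-3.5, -0.9, 4.2]
opening: -0.001
grasp_force: 2.5
```

```bash
python3 -c "
from h import *
s=monitor.sense();print(s['eef_pos'],s['tcp_rot'],s['contact_force'])
im=save('wrist','w3')"
```

```text
[546.35955835 129.51313007   7.41993335] [-3.14144944e+00 -1.19958820e-03  8.41948683e-02] [-3.53146651 -0.88487695  4.23990716]
```

View pics/w3.png

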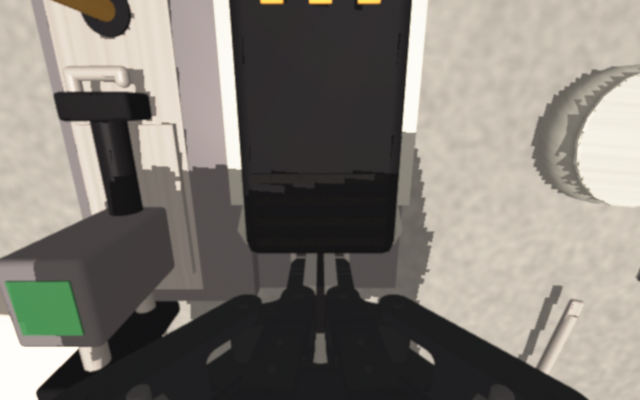

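Pad pressed; the pack's rear top edge is at row ≈250, columns 245–392.

```bash
cat >> h.py <<'E'
def inD(D,p):
    v=np.array(p[:2])-D[0];c,s=np.cos(D[1]),np.sin(D[1]);return np.array([c*v[0]+s*v[1],-s*v[0]+c*v[1]])
E
python3 -c "
from h import *
D=pickle.load(open('dL.pkl','rb'))
for u in(255,385): print(inD(D,ray('wrist',u,250,68)))
s=monitor.sense();print(s['contact_force'],inD(D,s['eef_pos']))"
```

```text
[-44.85641084 -15.53129261]
[-44.99991678 -52.79557997]
[-2.7700919  -1.37207687  4.95129819] [-81.7757941  -33.81945611]
```

{"fn": "drive_tool", "kwargs": {
  "plan": [
    {"x": 0, "y": 0, "z": -0.8, "ax": 0, "ay": 0, "az": 0, "hand": 0},
    {"x": 0, "y": 0, "z": -1.7, "ax": 0, "ay": 0, "az": 0, "hand": 30},
    {"x": 0.2, "y": 0, "z": -2.2, "ax": 0, "ay": 0, "az": 0, "hand": 70},
    {"x": 1, "y": 0, "z": -2.2, "ax": 0, "ay": 0, "az": 0, "hand": 70},
    {"x": 1.54, "y": 0, "z": -2.2, "ax": 0, "ay": 0, "az": 0, "hand": 70},
    {"x": 1.54, "y": 0, "z": -2, "ax": 0, "ay": 0, "az": 0, "hand": 70},
    {"x": 1.54, "y": 0, "z": -1.7, "ax": 0, "ay": 0, "az": 0, "hand": 70}
  ]
}}

```text
clock: 7.7
eef_pos: [623.5, 136.0, 91.8]
tcp_rot: [-3.141, -0.003, 0.084]
contact_force: [-0.3, -0.6, -0.6]
opening: 0.821
grasp_force: 0.0
```

```bash
python3 -c "
from h import *
D=pickle.load(open('dL.pkl','rb'))
s=monitor.sense();print(s['eef_pos'],inD(D,s['eef_pos']),s['tcp_rot'],s['opening']*85);go(*inW(D,-5,-34),37,D[1])"
```

```text
[623.47244434 136.0038006   91.76767969] [ -4.33315242 -34.14246837] [-3.14122577e+00 -2.57747266e-03  8.38118146e-02] 69.76737830529538
 xyz [-0.016 -0.002  1.095] a [-0.   -0.02 -0.04] rows>= 1.1
```

{"fn": "drive_tool", "kwargs": {
  "plan": [
    {"x": 0, "y": 0, "z": 0.5, "ax": 0, "ay": 0, "az": 0, "hand": 70},
    {"x": 0, "y": 0, "z": 0.9, "ax": 0, "ay": 0, "az": 0, "hand": 70},
    {"x": 0, "y": 0, "z": 1.09, "ax": 0, "ay": 0, "az": 0, "hand": 70},
    {"x": 0, "y": 0, "z": 1.09, "ax": 0, "ay": 0, "az": 0, "hand": 50},
    {"x": 0, "y": 0, "z": 1.09, "ax": 0, "ay": 0, "az": 0, "hand": 36},
    {"x": 0, "y": 0, "z": 1.09, "ax": 0, "ay": 0, "az": 0, "hand": 36},
    {"x": 0, "y": 0, "z": 1.09, "ax": 0, "ay": 0, "az": 0, "hand": 36},
    {"x": 0, "y": 0, "z": 1.09, "ax": 0, "ay": 0, "az": 0, "hand": 36}
  ],
  "grip_force": 60
}}

```text
clock: 8.5
eef_pos: [622.4, 135.9, 37.1]
tcp_rot: [-3.142, 0.0, 0.084]
contact_force: [-2.0, -0.2, -3.5]
opening: 0.51
grasp_force: 61.6
```

{"fn": "drive_tool", "kwargs": {
  "plan": [
    {"x": -0.3, "y": 0, "z": -0.02, "ax": 0, "ay": 0, "az": 0, "hand": 36},
    {"x": -0.8, "y": 0, "z": -0.02, "ax": 0, "ay": 0, "az": 0, "hand": 36},
    {"x": -1.3, "y": 0, "z": -0.02, "ax": 0, "ay": 0, "az": 0, "hand": 36},
    {"x": -1.8, "y": 0, "z": -0.02, "ax": 0, "ay": 0, "az": 0, "hand": 36},
    {"x": -2.3, "y": 0, "z": -0.02, "ax": 0, "ay": 0, "az": 0, "hand": 36},
    {"x": -2.3, "y": 0, "z": -0.2, "ax": 0, "ay": 0, "az": 0, "hand": 36},
    {"x": -2.3, "y": 0, "z": -1, "ax": 0, "ay": 0, "az": 0, "hand": 36},
    {"x": -2.3, "y": 0, "z": -1.5, "ax": 0, "ay": 0, "az": 0, "hand": 36}
  ]
}}

```text
clock: 9.3
eef_pos: [509.6, 126.6, 114.5]
tcp_rot: [-3.141, -0.003, 0.084]
contact_force: [-0.0, 0.3, -1.0]
opening: 0.505
grasp_force: 76.2
```

```bash
python3 -c "
from h import *
D=pickle.load(open('dL.pkl','rb'))
s=monitor.sense();print(s['eef_pos'],inD(D,s['eef_pos']),s['qpos'])
im=save('wrist','w4')
T=np.array([ray('top',*p,30)[:2] for p in((154,200),(227,200),(227,254),(152,254))]);print(T.mean(0))
for x,y in((445,355),(445,262)): go(x,y,100,0.0)
"
```

```text
[509.63823251 126.58903701 114.51672017] [-118.55409816  -33.47830662] [ 2.40674964e-01  3.45652129e-01  1.94926789e+00 -1.40826115e-04
  8.43377735e-01  1.72761937e+00]
[445.28675715 310.2572029 ]
 xyz [-0.953 -4.653  0.357] a [-0.02 -0.08  0.8 ] rows>= 4.8
 xyz [-1.108 -2.8    0.354] a [-0.02 -0.08  0.8 ] rows>= 3.0
```

View pics/w4.png

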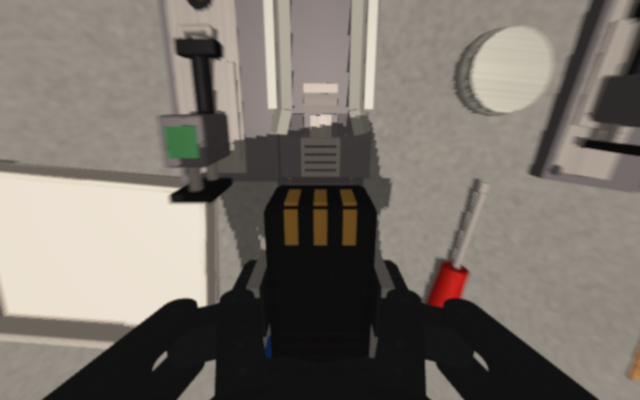

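Pack A is out and held. The dock bay is empty and the tester stands free. Next, the tray.

{"fn": "drive_tool", "kwargs": {
  "plan": [
    {"x": -0.2, "y": -0.9, "z": -0.1, "ax": 0, "ay": 0, "az": 0.2, "hand": 36},
    {"x": -0.4, "y": -1.8, "z": -0.1, "ax": 0, "ay": 0, "az": 0.4, "hand": 36},
    {"x": -0.6, "y": -2.7, "z": -0.1, "ax": 0, "ay": 0, "az": 0.6, "hand": 36},
    {"x": -0.8, "y": -3.6, "z": 0, "ax": 0, "ay": 0, "az": 0.8, "hand": 36},
    {"x": -0.95, "y": -4.59, "z": 0.3, "ax": 0, "ay": 0, "az": 0.8, "hand": 36},
    {"x": -0.95, "y": -4.59, "z": 0.8, "ax": 0, "ay": 0, "az": 0.8, "hand": 36},
    {"x": -0.95, "y": -4.59, "z": 1.3, "ax": 0, "ay": 0, "az": 0.8, "hand": 36},
    {"x": -0.95, "y": -4.59, "z": 1.5, "ax": 0, "ay": 0, "az": 0.8, "hand": 36}
  ]
}}

```text
clock: 10.15
eef_pos: [440.9, 351.2, 35.2]
tcp_rot: [3.141, 0.001, 0.001]
contact_force: [-0.4, -1.0, -2.3]
opening: 0.501
grasp_force: 76.3
```

{"fn": "drive_tool", "kwargs": {
  "plan": [
    {"x": 0, "y": 0, "z": 0.15, "ax": 0, "ay": 0, "az": 0, "hand": 36},
    {"x": 0, "y": 0, "z": 0.27, "ax": 0, "ay": 0, "az": 0, "hand": 36},
    {"x": 0, "y": 0, "z": 0.27, "ax": 0, "ay": 0, "az": 0, "hand": 36}
  ]
}}

```text
clock: 10.45
eef_pos: [442.4, 351.2, 24.4]
tcp_rot: [-3.14, -0.001, -0.001]
contact_force: [0.0, -0.7, -0.3]
opening: 0.504
grasp_force: 76.5
```

{"fn": "drive_tool", "kwargs": {
  "plan": [
    {"x": 0, "y": 0, "z": 0, "ax": 0, "ay": 0, "az": 0, "hand": 50},
    {"x": 0, "y": 0, "z": 0, "ax": 0, "ay": 0, "az": 0, "hand": 58},
    {"x": 0, "y": 0, "z": 0, "ax": 0, "ay": 0, "az": 0, "hand": 58},
    {"x": 0, "y": 0, "z": -0.5, "ax": 0, "ay": 0, "az": 0, "hand": 58},
    {"x": 0, "y": 0, "z": -1.3, "ax": 0, "ay": 0, "az": 0, "hand": 58},
    {"x": 0, "y": 0.3, "z": -2.2, "ax": 0, "ay": 0, "az": 0, "hand": 80},
    {"x": 0.4, "y": 1, "z": -3, "ax": 0, "ay": 0, "az": -1.4, "hand": 85},
    {"x": 0.8, "y": 1.8, "z": -3.6, "ax": 0, "ay": 0, "az": -2.8, "hand": 85}
  ]
}}

```text
clock: 11.25
eef_pos: [478.1, 268.9, 199.8]
tcp_rot: [-3.141, -0.003, 0.3]
contact_force: [0.3, -0.2, -0.4]
opening: 0.994
grasp_force: 0.0
```

```bash
python3 -c "
from h import *
s=monitor.sense();print(s['eef_pos'],s['tcp_rot'])
go(622,-85,230,1.5)"
```

```text
[478.14195078 268.92297053 199.80890765] [-3.14087894e+00 -2.78985356e-03  3.00331928e-01]
 xyz [ 0.656  7.612 -0.607] a [ 1.000e-02 -3.000e-02 -1.146e+01] rows>= 8.0
```

{"fn": "drive_tool", "kwargs": {
  "plan": [
    {"x": 0.08, "y": 0.95, "z": -0.2, "ax": 0, "ay": 0, "az": -1.4, "hand": 85},
    {"x": 0.16, "y": 1.9, "z": -0.4, "ax": 0, "ay": 0, "az": -2.8, "hand": 85},
    {"x": 0.24, "y": 2.8, "z": -0.6, "ax": 0, "ay": 0, "az": -4.2, "hand": 85},
    {"x": 0.32, "y": 3.8, "z": -0.6, "ax": 0, "ay": 0, "az": -5.6, "hand": 85},
    {"x": 0.4, "y": 4.7, "z": -0.6, "ax": 0, "ay": 0, "az": -7, "hand": 85},
    {"x": 0.5, "y": 5.7, "z": -0.6, "ax": 0, "ay": 0, "az": -8.4, "hand": 85},
    {"x": 0.6, "y": 6.6, "z": -0.6, "ax": 0, "ay": 0, "az": -9.8, "hand": 85},
    {"x": 0.65, "y": 7.5, "z": -0.6, "ax": 0, "ay": 0, "az": -11.2, "hand": 85}
  ]
}}

```text
clock: 12.05
eef_pos: [615.6, -78.0, 227.4]
tcp_rot: [3.141, -0.0, 1.422]
contact_force: [1.2, 0.9, -0.4]
opening: 0.992
grasp_force: 0.0
```

{"fn": "drive_tool", "kwargs": {
  "plan": [
    {"x": 0, "y": 0, "z": 0, "ax": 0, "ay": 0, "az": -0.2, "hand": 85},
    {"x": 0, "y": 0, "z": 0, "ax": 0, "ay": 0, "az": -0.2, "hand": 85},
    {"x": 0, "y": 0, "z": 0, "ax": 0, "ay": 0, "az": -0.2, "hand": 85}
  ]
}}

```text
clock: 12.35
eef_pos: [614.5, -75.5, 227.0]
tcp_rot: [-3.141, -0.0, 1.436]
contact_force: [0.1, 0.8, 0.3]
opening: 0.993
grasp_force: 0.0
```

```bash
python3 -c "
from h import *
s=monitor.sense();print(s['eef_pos'],s['tcp_rot'])
ci=imaging.camera_info('wrist');pickle.dump(ci,open('w5.pkl','wb'))
im=save('wrist','w5')[:,:,::-1]
p=[proj('wrist',[*x,16],ci) for x in((540,-30),(720,-30),(720,-200),(540,-200))];print(np.round(p).tolist())
cv2.imwrite('pics/c5.png',cv2.resize(im[135:283,240:410],None,fx=4,fy=4,interpolation=cv2.INTER_CUBIC))"
```

```text
[614.54734255 -75.46545177 227.00559977] [-3.14101576e+00 -3.02188146e-04  1.43577163e+00]
[[248.0, 146.0], [410.0, 123.0], [417.0, 262.0], [275.0, 279.0]]
```

View pics/c5.png

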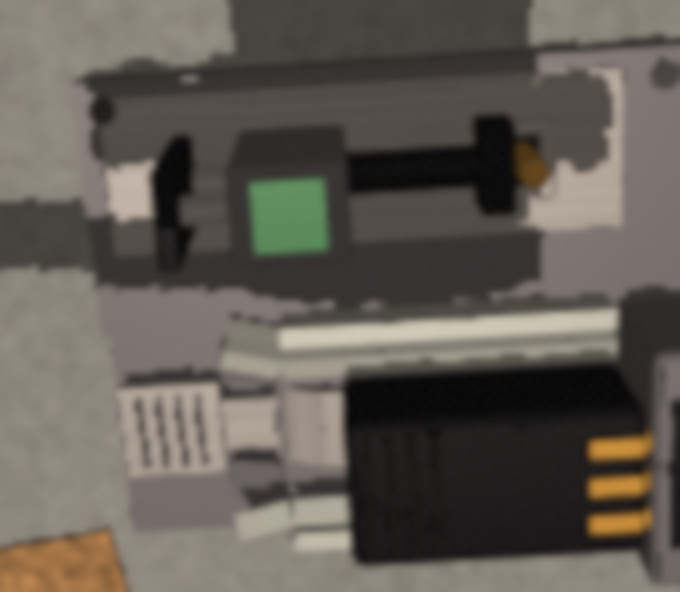

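The crop shows the right dock: corner at (88,80), screws at (102,110) and (665,75), post top at about (540,178), pad centre at (172,428), and the pack's rear right corner at (357,560).

```bash
python3 -c "
from h import *
DL=pickle.load(open('dL.pkl','rb'))
c0=pickle.load(open('w0.pkl','rb'));ci=pickle.load(open('w5.pkl','rb'))
k=lambda a,b:(240+a/4,135+b/4)
s=[inD(DL,ray('wrist',*k(*p),16,c0)) for p in((41,68),(603,60))];print(s)
F=[(*k(88,80),16,-96,74),(*k(102,110),16,*s[0]),(*k(665,75),16,*s[1]),(*k(540,178),44,30,46),(*k(172,428),16,-78,-34),(*k(357,560),68,-25,-56),(*k(652,486),68,55,-34)]
D=fitdock(ci,F);pickle.dump(D,open('dR.pkl','wb'))
p=inW(D,-44,46);print(p);go(*p,35,D[1]+np.pi/2)
"
```

```text
[array([-88.67505809,  66.2898266 ]), array([70.51835143, 64.99915364])]
dock [ 640.1 -122.9] yaw -0.079
res [[3.1, -0.8], [-1.2, -1.4], [-1.1, 0.9], [-0.6, -1.2], [-0.8, 0.1], [0.9, 3.2], [-0.2, -1.0]]
[599.83752991 -73.55146106]
 xyz [-0.011 -0.294  3.842] a [-0.   -0.   -0.53] rows>= 3.9
```

{"fn": "drive_tool", "kwargs": {
  "plan": [
    {"x": -0.01, "y": -0.3, "z": 0.5, "ax": 0, "ay": 0, "az": -0.5, "hand": 85},
    {"x": -0.01, "y": -0.3, "z": 1.4, "ax": 0, "ay": 0, "az": -0.5, "hand": 85},
    {"x": -0.01, "y": -0.3, "z": 2.2, "ax": 0, "ay": 0, "az": -0.5, "hand": 85},
    {"x": -0.01, "y": -0.3, "z": 2.9, "ax": 0, "ay": 0, "az": -0.5, "hand": 85},
    {"x": -0.01, "y": -0.3, "z": 3.4, "ax": 0, "ay": 0, "az": -0.5, "hand": 85},
    {"x": -0.01, "y": -0.3, "z": 3.7, "ax": 0, "ay": 0, "az": -0.5, "hand": 85},
    {"x": -0.01, "y": -0.3, "z": 3.83, "ax": 0, "ay": 0, "az": -0.5, "hand": 80},
    {"x": -0.01, "y": -0.3, "z": 3.83, "ax": 0, "ay": 0, "az": -0.5, "hand": 70}
  ],
  "grip_force": 20
}}

```text
clock: 13.2
eef_pos: [600.1, -74.0, 35.6]
tcp_rot: [-3.141, -0.0, 1.49]
contact_force: [0.2, -0.1, -0.2]
opening: 0.825
grasp_force: 0.0
```

{"fn": "drive_tool", "kwargs": {
  "plan": [
    {"x": 0, "y": 0, "z": 0, "ax": 0, "ay": 0, "az": 0, "hand": 60},
    {"x": 0, "y": 0, "z": 0, "ax": 0, "ay": 0, "az": 0, "hand": 50},
    {"x": 0, "y": 0, "z": 0, "ax": 0, "ay": 0, "az": 0, "hand": 34},
    {"x": 0, "y": 0, "z": 0, "ax": 0, "ay": 0, "az": 0, "hand": 34},
    {"x": 0, "y": 0, "z": 0, "ax": 0, "ay": 0, "az": 0, "hand": 34},
    {"x": 0, "y": 0, "z": 0, "ax": 0, "ay": 0, "az": 0, "hand": 34},
    {"x": 0, "y": 0, "z": 0, "ax": 0, "ay": 0, "az": 0, "hand": 34}
  ],
  "grip_force": 20
}}

```text
clock: 13.9
eef_pos: [602.3, -74.9, 37.4]
tcp_rot: [3.137, 0.0, 1.489]
contact_force: [1.5, 1.5, 7.8]
opening: 0.437
grasp_force: 23.3
```

```bash
python3 -c "
from h import *
D=pickle.load(open('dR.pkl','rb'))
s=monitor.sense();print(s['eef_pos'],inD(D,s['eef_pos']),s['tcp_rot'],s['opening']*85.4,s['contact_force'])"
```

```text
[602.28241255 -74.86316556  37.40052597] [-41.45921851  44.88534793] [3.13694446e+00 1.09704632e-04 1.48944602e+00] 37.33483206105901 [1.54613668 1.53226176 7.84772661]
```

{"fn": "drive_tool", "kwargs": {
  "plan": [
    {"x": 0, "y": 0, "z": -0.2, "ax": 0, "ay": 0, "az": 0, "hand": 34},
    {"x": 0, "y": 0, "z": -0.45, "ax": 0, "ay": 0, "az": 0, "hand": 34},
    {"x": 0, "y": 0, "z": -0.7, "ax": 0, "ay": 0, "az": 0, "hand": 34},
    {"x": 0, "y": 0, "z": -0.8, "ax": 0, "ay": 0, "az": 0, "hand": 34},
    {"x": 0, "y": 0, "z": -0.8, "ax": 0, "ay": 0, "az": 0, "hand": 34},
    {"x": 0, "y": -0.3, "z": -0.8, "ax": 0, "ay": 0, "az": 0, "hand": 34},
    {"x": 0, "y": -0.6, "z": -0.8, "ax": 0, "ay": 0, "az": 0, "hand": 34},
    {"x": 0, "y": -0.6, "z": -0.8, "ax": 0, "ay": 0, "az": 0, "hand": 34}
  ]
}}

```text
clock: 14.7
eef_pos: [567.8, -71.9, 74.9]
tcp_rot: [-3.138, -0.0, 1.49]
contact_force: [0.3, 0.3, -1.5]
opening: 0.439
grasp_force: 20.7
```

```bash
python3 -c "
from h import *
D=pickle.load(open('dR.pkl','rb'))
s=monitor.sense();print(s['eef_pos'],inD(D,s['eef_pos']),s['tcp_rot'],s['opening']*85.4,s['contact_force'])
ci=imaging.camera_info('wrist');pickle.dump(ci,open('w6.pkl','wb'));im=save('wrist','w6')
p=inW(D,30,46);print('post px',proj('wrist',[*p,44],ci),proj('wrist',[*p,16],ci))
h=cv2.cvtColor(im,cv2.COLOR_RGB2HSV);m=cv2.inRange(h,(10,120,60),(25,255,255));m[:,:400]=0;m[:,560:]=0;m[300:]=0
n,l,st,c=cv2.connectedComponentsWithStats(m);print([(st[i].tolist(),c[i].round(1)) for i in range(1,n) if st[i,4]>20])"
```

```text
[567.75188949 -71.88300187  74.90986361] [-76.11723481  45.13091702] [-3.13847726e+00 -1.10704808e-04  1.48966915e+00] 37.513995271164234 [ 0.30689511  0.31216642 -1.54123191]
post px [497.10314507 238.02515553] [475.09148623 221.72766151]
[([468, 218, 32, 26, 360], array([483.4, 229.4]))]
```

View pics/w6.png

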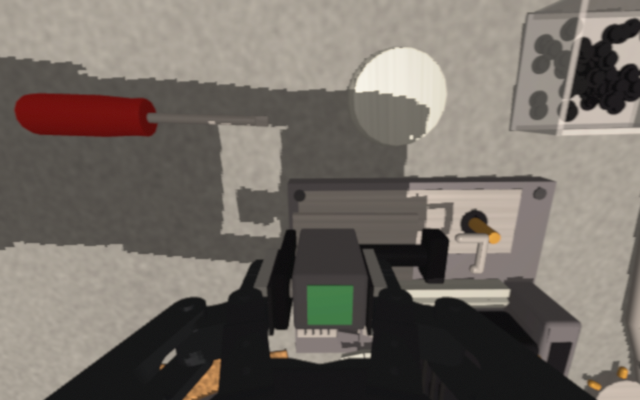

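The tester is off the post, which is at (490,235) as predicted. I'll lower it behind the post.

{"fn": "drive_tool", "kwargs": {
  "plan": [
    {"x": 0, "y": 0, "z": 0.4, "ax": 0, "ay": 0, "az": 0, "hand": 34},
    {"x": 0, "y": 0, "z": 0.7, "ax": 0, "ay": 0, "az": 0, "hand": 34},
    {"x": 0, "y": 0, "z": 0.79, "ax": 0, "ay": 0, "az": 0, "hand": 34},
    {"x": 0, "y": 0, "z": 0.79, "ax": 0, "ay": 0, "az": 0, "hand": 34},
    {"x": 0, "y": 0, "z": 0.79, "ax": 0, "ay": 0, "az": 0, "hand": 45},
    {"x": 0, "y": 0, "z": 0.79, "ax": 0, "ay": 0, "az": 0, "hand": 56},
    {"x": 0, "y": 0, "z": 0.79, "ax": 0, "ay": 0, "az": 0, "hand": 80},
    {"x": 0, "y": 0, "z": 0.79, "ax": 0, "ay": 0, "az": 0, "hand": 85}
  ]
}}

```text
clock: 15.55
eef_pos: [570.3, -72.2, 36.0]
tcp_rot: [-3.142, 0.0, 1.49]
contact_force: [0.2, -0.4, -0.7]
opening: 0.965
grasp_force: 0.0
```

{"fn": "drive_tool", "kwargs": {
  "plan": [
    {"x": 0, "y": 0, "z": -0.5, "ax": 0, "ay": 0, "az": 0, "hand": 85},
    {"x": 0, "y": 0, "z": -1.4, "ax": 0, "ay": 0, "az": 0, "hand": 80},
    {"x": 0, "y": 0, "z": -2.3, "ax": 0, "ay": 0, "az": 1.4, "hand": 60},
    {"x": 0, "y": 0, "z": -2.3, "ax": 0, "ay": 0, "az": 2.8, "hand": 40},
    {"x": -0.4, "y": 0, "z": -2.3, "ax": 0, "ay": 0, "az": 4.2, "hand": 20},
    {"x": -0.8, "y": 0, "z": -2.3, "ax": 0, "ay": 0, "az": 5.6, "hand": 0},
    {"x": -1.2, "y": 0, "z": -2.3, "ax": 0, "ay": 0, "az": 7, "hand": 0},
    {"x": -1.6, "y": 0, "z": -2.3, "ax": 0, "ay": 0, "az": 8.4, "hand": 0}
  ]
}}

```text
clock: 16.35
eef_pos: [563.7, -152.6, 151.2]
tcp_rot: [3.141, -0.0, 0.604]
contact_force: [0.4, 0.1, -0.1]
opening: -0.002
grasp_force: 0.0
```

```bash
python3 -c "
from h import *
D=pickle.load(open('dR.pkl','rb'))
s=monitor.sense();print(s['eef_pos'],s['tcp_rot'],s['qpos']);go(*inW(D,-82,-34),95,D[1])"
```

```text
[ 563.68688764 -152.57302477  151.24510299] [ 3.14131308e+00 -2.40177995e-04  6.04286388e-01] [-2.66906852e-01  3.77757668e-01  1.79494878e+00  4.53910328e-06
  9.68517649e-01  6.99600550e-01]
 xyz [-0.107 -0.129  1.125] a [ 0.   -0.    6.52] rows>= 4.6
```

{"fn": "drive_tool", "kwargs": {
  "plan": [
    {"x": -0.1, "y": -0.1, "z": 0.2, "ax": 0, "ay": 0, "az": 1.4, "hand": 0},
    {"x": -0.1, "y": -0.1, "z": 0.5, "ax": 0, "ay": 0, "az": 2.8, "hand": 0},
    {"x": -0.1, "y": -0.1, "z": 0.8, "ax": 0, "ay": 0, "az": 4.2, "hand": 0},
    {"x": -0.1, "y": -0.1, "z": 1.1, "ax": 0, "ay": 0, "az": 5.6, "hand": 0},
    {"x": -0.1, "y": -0.1, "z": 1.1, "ax": 0, "ay": 0, "az": 6.4, "hand": 0},
    {"x": -0.1, "y": -0.1, "z": 1.1, "ax": 0, "ay": 0, "az": 6.4, "hand": 0},
    {"x": -0.1, "y": -0.1, "z": 1.1, "ax": 0, "ay": 0, "az": 6.4, "hand": 0}
  ]
}}

```text
clock: 17.05
eef_pos: [557.0, -150.7, 96.3]
tcp_rot: [3.141, -0.0, -0.057]
contact_force: [0.1, -0.0, -0.4]
opening: -0.001
grasp_force: 0.0
```

```bash
python3 -c "
from h import *
D=pickle.load(open('dR.pkl','rb'))
s=monitor.sense();print(s['eef_pos'],s['tcp_rot'],s['qpos']);go(*inW(D,-82,-34),7,D[1])"
```

```text
[ 556.95546352 -150.69144599   96.30698705] [ 3.14149684e+00 -4.13482581e-04 -5.74594760e-02] [-2.66831470e-01  4.41000683e-01  1.84627621e+00 -1.03149815e-05
  8.53891395e-01  1.36143113e+00]
 xyz [-0.027 -0.006  1.786] a [ 0.   -0.    0.21] rows>= 1.8
```

{"fn": "drive_tool", "kwargs": {
  "plan": [
    {"x": -0.03, "y": -0.01, "z": 0.7, "ax": 0, "ay": 0, "az": 0.2, "hand": 0},
    {"x": -0.03, "y": -0.01, "z": 1.3, "ax": 0, "ay": 0, "az": 0.2, "hand": 0},
    {"x": -0.03, "y": -0.01, "z": 1.55, "ax": 0, "ay": 0, "az": 0.2, "hand": 0},
    {"x": -0.03, "y": -0.01, "z": 1.65, "ax": 0, "ay": 0, "az": 0.2, "hand": 0},
    {"x": -0.03, "y": -0.01, "z": 1.75, "ax": 0, "ay": 0, "az": 0.2, "hand": 0},
    {"x": -0.03, "y": -0.01, "z": 1.8, "ax": 0, "ay": 0, "az": 0.2, "hand": 0},
    {"x": -0.03, "y": -0.01, "z": 1.8, "ax": 0, "ay": 0, "az": 0.2, "hand": 0},
    {"x": -0.03, "y": -0.01, "z": 1.8, "ax": 0, "ay": 0, "az": 0.2, "hand": 0}
  ]
}}

```text
clock: 17.85
eef_pos: [555.7, -150.2, 7.4]
tcp_rot: [3.141, -0.001, -0.081]
contact_force: [-3.4, 0.7, 6.1]
opening: 0.002
grasp_force: 2.9
```

```bash
python3 -c "
from h import *
D=pickle.load(open('dR.pkl','rb'))
s=monitor.sense();print(s['eef_pos'],s['contact_force'],inD(D,s['eef_pos']))
im=save('wrist','w7');g=cv2.cvtColor(im,cv2.COLOR_RGB2GRAY)
print('col320',g[200:270:4,320].tolist(),'col290',g[200:270:4,270].tolist(),'row220',g[220,220:430:6].tolist())
for r_ in(200,220,240,250,260): print(r_,inD(D,ray('wrist',320,r_,68)))"
```

```text
[ 555.72943059 -150.18631487    7.38624554] [-3.38688942  0.65289187  6.07432783] [-81.92215465 -33.8770019 ]
col320 [46, 37, 26, 26, 27, 26, 26, 26, 26, 26, 26, 27, 26, 26, 26, 26, 28, 25] col290 [27, 27, 26, 26, 26, 25, 28, 27, 25, 25, 25, 27, 26, 26, 25, 26, 27, 26] row220 [88, 88, 88, 88, 130, 24, 25, 25, 25, 26, 27, 26, 25, 27, 26, 27, 26, 25, 28, 27, 27, 27, 25, 26, 28, 26, 28, 28, 25, 23, 130, 113, 112, 111, 129]
200 [-30.13422327 -34.13290526]
220 [-35.92463365 -34.12486004]
240 [-41.95190142 -34.11648573]
250 [-45.05894532 -34.11216879]
260 [-48.23086304 -34.10776171]
```

```bash
python3 -c "
from h import *
D=pickle.load(open('dR.pkl','rb'))
im=cv2.imread('pics/w7.png',0)
for c in(262,270,380): print(c,im[256:300:3,c].tolist())
im=cv2.imread('pics/w3.png',0)
for c in(262,270,380): print(c,im[226:280:3,c].tolist())
for r_ in(256,265,270,275,280): print(r_,inD(D,ray('wrist',320,r_,68)))"
```

```text
262 [26, 24, 27, 27, 25, 24, 56, 85, 86, 83, 81, 97, 108, 110, 109]
270 [25, 25, 26, 27, 26, 23, 52, 87, 87, 87, 87, 105, 110, 108, 107]
380 [25, 26, 28, 27, 23, 23, 76, 87, 87, 87, 88, 113, 115, 115, 81]
262 [23, 23, 22, 22, 23, 24, 23, 21, 21, 56, 79, 80, 80, 79, 80, 79, 80, 79]
270 [24, 21, 21, 22, 24, 25, 24, 21, 22, 56, 80, 80, 80, 80, 80, 80, 80, 80]
380 [24, 23, 21, 22, 24, 25, 24, 21, 20, 56, 80, 80, 79, 80, 80, 80, 80, 80]
256 [-46.9541816  -34.10953554]
265 [-49.84178786 -34.10552349]
270 [-51.46970784 -34.10326165]
275 [-53.11489335 -34.10097582]
280 [-54.77762052 -34.09866562]
```

{"fn": "drive_tool", "kwargs": {
  "plan": [
    {"x": 0, "y": 0, "z": -0.8, "ax": 0, "ay": 0, "az": 0, "hand": 0},
    {"x": 0, "y": 0, "z": -1.7, "ax": 0, "ay": 0, "az": 0, "hand": 30},
    {"x": 0.2, "y": 0, "z": -2.2, "ax": 0, "ay": 0, "az": 0, "hand": 70},
    {"x": 0.9, "y": 0, "z": -2.2, "ax": 0, "ay": 0, "az": 0, "hand": 70},
    {"x": 1.4, "y": 0, "z": -2.2, "ax": 0, "ay": 0, "az": 0, "hand": 70},
    {"x": 1.4, "y": 0, "z": -2, "ax": 0, "ay": 0, "az": 0, "hand": 70},
    {"x": 1.4, "y": 0, "z": -1.7, "ax": 0, "ay": 0, "az": 0, "hand": 70}
  ]
}}

```text
clock: 18.6
eef_pos: [626.0, -155.9, 91.7]
tcp_rot: [3.141, -0.003, -0.081]
contact_force: [-0.1, -0.7, -0.8]
opening: 0.821
grasp_force: 0.0
```

```bash
python3 -c "
from h import *
D=pickle.load(open('dR.pkl','rb'))
s=monitor.sense();print(s['eef_pos'],inD(D,s['eef_pos']),s['tcp_rot'],s['opening']*85);go(*inW(D,-12,-34),37,D[1])"
```

```text
[ 626.01289665 -155.92312301   91.70936468] [-11.40515641 -34.04883938] [ 3.14109309e+00 -2.68539109e-03 -8.06606016e-02] 69.79983439243686
 xyz [-0.015 -0.002  1.094] a [ 0.   -0.03 -0.02] rows>= 1.1
```

{"fn": "drive_tool", "kwargs": {
  "plan": [
    {"x": 0, "y": 0, "z": 0.5, "ax": 0, "ay": 0, "az": 0, "hand": 70},
    {"x": 0, "y": 0, "z": 0.9, "ax": 0, "ay": 0, "az": 0, "hand": 70},
    {"x": 0, "y": 0, "z": 1.09, "ax": 0, "ay": 0, "az": 0, "hand": 70},
    {"x": 0, "y": 0, "z": 1.09, "ax": 0, "ay": 0, "az": 0, "hand": 50},
    {"x": 0, "y": 0, "z": 1.09, "ax": 0, "ay": 0, "az": 0, "hand": 36},
    {"x": 0, "y": 0, "z": 1.09, "ax": 0, "ay": 0, "az": 0, "hand": 36},
    {"x": 0, "y": 0, "z": 1.09, "ax": 0, "ay": 0, "az": 0, "hand": 36},
    {"x": 0, "y": 0, "z": 1.09, "ax": 0, "ay": 0, "az": 0, "hand": 36}
  ],
  "grip_force": 60
}}

```text
clock: 19.4
eef_pos: [624.9, -155.8, 37.0]
tcp_rot: [3.141, -0.0, -0.081]
contact_force: [-1.8, -1.6, -3.2]
opening: 0.508
grasp_force: 61.6
```

{"fn": "drive_tool", "kwargs": {
  "plan": [
    {"x": -0.3, "y": 0, "z": -0.02, "ax": 0, "ay": 0, "az": 0, "hand": 36},
    {"x": -0.8, "y": 0, "z": -0.02, "ax": 0, "ay": 0, "az": 0, "hand": 36},
    {"x": -1.3, "y": 0, "z": -0.02, "ax": 0, "ay": 0, "az": 0, "hand": 36},
    {"x": -1.8, "y": 0, "z": -0.02, "ax": 0, "ay": 0, "az": 0, "hand": 36},
    {"x": -2.2, "y": 0, "z": -0.02, "ax": 0, "ay": 0, "az": 0, "hand": 36},
    {"x": -2.2, "y": 0, "z": -0.2, "ax": 0, "ay": 0, "az": 0, "hand": 36},
    {"x": -2.2, "y": 0, "z": -1, "ax": 0, "ay": 0, "az": 0, "hand": 36},
    {"x": -2.2, "y": 0, "z": -1.9, "ax": 0, "ay": 0, "az": 0, "hand": 36}
  ]
}}

```text
clock: 20.2
eef_pos: [515.4, -146.7, 132.6]
tcp_rot: [-3.141, 0.001, -0.081]
contact_force: [0.7, 0.2, -1.7]
opening: 0.505
grasp_force: 75.5
```

```bash
python3 -c "
from h import *
s=monitor.sense();print(s['eef_pos'],s['opening']*85)
go(445,266,130,0.0)
"
```

```text
[ 515.40172167 -146.66142378  132.58578442] 42.89647767157274
 xyz [-2.073 -8.112  0.057] a [-0.    0.01 -0.78] rows>= 8.4
```

{"fn": "drive_tool", "kwargs": {
  "plan": [
    {"x": -0.25, "y": -0.95, "z": 0, "ax": 0, "ay": 0, "az": -0.2, "hand": 36},
    {"x": -0.5, "y": -1.9, "z": 0, "ax": 0, "ay": 0, "az": -0.4, "hand": 36},
    {"x": -0.75, "y": -2.85, "z": 0, "ax": 0, "ay": 0, "az": -0.6, "hand": 36},
    {"x": -1.0, "y": -3.8, "z": 0, "ax": 0, "ay": 0, "az": -0.8, "hand": 36},
    {"x": -1.25, "y": -4.75, "z": 0, "ax": 0, "ay": 0, "az": -0.8, "hand": 36},
    {"x": -1.5, "y": -5.7, "z": 0, "ax": 0, "ay": 0, "az": -0.8, "hand": 36},
    {"x": -1.8, "y": -6.65, "z": 0, "ax": 0, "ay": 0, "az": -0.8, "hand": 36},
    {"x": -2.05, "y": -7.6, "z": 0, "ax": 0, "ay": 0, "az": -0.8, "hand": 36}
  ]
}}

```text
clock: 21.0
eef_pos: [444.3, 243.0, 132.9]
tcp_rot: [-3.14, -0.002, 0.003]
contact_force: [1.2, 0.3, -1.8]
opening: 0.503
grasp_force: 75.9
```

{"fn": "drive_tool", "kwargs": {
  "plan": [
    {"x": 0, "y": -0.5, "z": 0, "ax": 0, "ay": 0, "az": 0, "hand": 36},
    {"x": 0, "y": -0.5, "z": 0.4, "ax": 0, "ay": 0, "az": 0, "hand": 36},
    {"x": 0, "y": -0.5, "z": 1.0, "ax": 0, "ay": 0, "az": 0, "hand": 36},
    {"x": 0, "y": -0.5, "z": 1.0, "ax": 0, "ay": 0, "az": 0, "hand": 36}
  ]
}}

```text
clock: 21.4
eef_pos: [442.7, 265.1, 79.8]
tcp_rot: [3.14, 0.003, 0.003]
contact_force: [-0.6, 0.1, -2.2]
opening: 0.505
grasp_force: 75.6
```

```bash
python3 -c "
from h import *
s=monitor.sense();print(s['eef_pos'],s['tcp_rot'])
go(445,268,24.5,0.0)
"
```

```text
[442.69143693 265.12372094  79.80864162] [3.13999005e+00 2.98509560e-03 3.36782422e-03]
 xyz [ 0.05  -0.059  1.106] a [0.02 0.03 0.03] rows>= 1.1
```

{"fn": "drive_tool", "kwargs": {
  "plan": [
    {"x": 0, "y": 0, "z": 0.6, "ax": 0, "ay": 0, "az": 0, "hand": 36},
    {"x": 0, "y": 0, "z": 1.0, "ax": 0, "ay": 0, "az": 0, "hand": 36},
    {"x": 0, "y": 0, "z": 1.11, "ax": 0, "ay": 0, "az": 0, "hand": 36},
    {"x": 0, "y": 0, "z": 1.12, "ax": 0, "ay": 0, "az": 0, "hand": 36},
    {"x": 0, "y": 0, "z": 1.12, "ax": 0, "ay": 0, "az": 0, "hand": 36}
  ]
}}

```text
clock: 21.9
eef_pos: [445.0, 265.7, 27.0]
tcp_rot: [-3.141, -0.002, 0.002]
contact_force: [0.4, 0.4, -1.4]
opening: 0.503
grasp_force: 75.8
```

{"fn": "drive_tool", "kwargs": {
  "plan": [
    {"x": 0, "y": 0, "z": 0, "ax": 0, "ay": 0, "az": 0, "hand": 50},
    {"x": 0, "y": 0, "z": 0, "ax": 0, "ay": 0, "az": 0, "hand": 58},
    {"x": 0, "y": 0, "z": 0, "ax": 0, "ay": 0, "az": 0, "hand": 58},
    {"x": 0, "y": 0, "z": -0.5, "ax": 0, "ay": 0, "az": 0, "hand": 58},
    {"x": 0, "y": 0, "z": -1.3, "ax": 0, "ay": 0, "az": 0, "hand": 58},
    {"x": 0, "y": 0.3, "z": -2.2, "ax": 0, "ay": 0, "az": 0, "hand": 70},
    {"x": 0, "y": 1, "z": -3, "ax": 0, "ay": 0, "az": 0, "hand": 85},
    {"x": 0, "y": 2, "z": -3.6, "ax": 0, "ay": 0, "az": 0, "hand": 85}
  ]
}}

```text
clock: 22.7
eef_pos: [445.1, 175.1, 202.7]
tcp_rot: [-3.14, -0.004, 0.005]
contact_force: [1.1, -1.2, 0.1]
opening: 0.996
grasp_force: 0.0
```

```bash
python3 - <<'E'
from h import *
s=monitor.sense();print(s['eef_pos'])
im=save('top','top1')[:,:,::-1]
a=cv2.resize(im[190:275,140:240],None,fx=4,fy=4,interpolation=cv2.INTER_CUBIC);b=cv2.resize(im[190:275,360:460],None,fx=4,fy=4,interpolation=cv2.INTER_CUBIC)
cv2.imwrite('pics/c8.png',np.hstack([a,b]))
E
```

```text
[445.1150304  175.13283862 202.69147274]
```

View pics/c8.png

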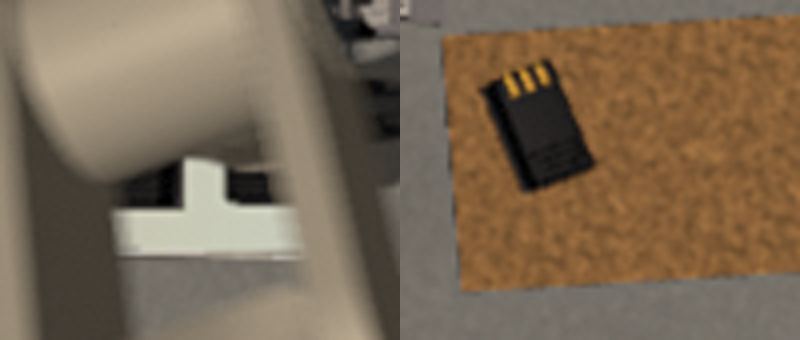

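The tray's packs stand inside (partly hidden by the arm). The waiting pack has its centre at full-frame (396,221) and its strips up-left, yaw about 0.34. I'll move above it.

```bash
python3 -c "
from h import *
go(495,-238,230,0.34)
"
```

```text
xyz [ 0.958  8.167 -0.481] a [ 0.02 -0.05 -3.21] rows>= 8.2
```

{"fn": "drive_tool", "kwargs": {
  "plan": [
    {"x": 0.12, "y": 1, "z": -0.5, "ax": 0, "ay": 0, "az": -0.4, "hand": 85},
    {"x": 0.24, "y": 2, "z": -0.5, "ax": 0, "ay": 0, "az": -0.8, "hand": 85},
    {"x": 0.36, "y": 3, "z": -0.5, "ax": 0, "ay": 0, "az": -1.2, "hand": 85},
    {"x": 0.48, "y": 4, "z": -0.5, "ax": 0, "ay": 0, "az": -1.6, "hand": 85},
    {"x": 0.6, "y": 5, "z": -0.5, "ax": 0, "ay": 0, "az": -2, "hand": 85},
    {"x": 0.72, "y": 6, "z": -0.5, "ax": 0, "ay": 0, "az": -2.4, "hand": 85},
    {"x": 0.84, "y": 7, "z": -0.5, "ax": 0, "ay": 0, "az": -2.8, "hand": 85},
    {"x": 0.96, "y": 7.9, "z": -0.5, "ax": 0, "ay": 0, "az": -3.2, "hand": 85}
  ]
}}

```text
clock: 23.55
eef_pos: [492.6, -219.0, 225.0]
tcp_rot: [3.141, -0.0, 0.339]
contact_force: [0.6, 1.1, -0.2]
opening: 0.999
grasp_force: 0.0
```

{"fn": "drive_tool", "kwargs": {
  "plan": [
    {"x": 0, "y": 0.1, "z": 0, "ax": 0, "ay": 0, "az": 0, "hand": 85},
    {"x": 0, "y": 0.1, "z": 0, "ax": 0, "ay": 0, "az": 0, "hand": 85},
    {"x": 0, "y": 0.1, "z": 0, "ax": 0, "ay": 0, "az": 0, "hand": 85}
  ]
}}

```text
clock: 23.85
eef_pos: [494.1, -220.7, 224.5]
tcp_rot: [-3.141, 0.0, 0.337]
contact_force: [-0.5, -0.5, 0.3]
opening: 0.994
grasp_force: 0.0
```

```bash
python3 - <<'E'
from h import *
s=monitor.sense();print(s['eef_pos'],s['tcp_rot'])
ci=imaging.camera_info('wrist')
im=save('wrist','w9');h=cv2.cvtColor(im,cv2.COLOR_RGB2HSV)
m=cv2.inRange(h,(15,130,150),(30,255,255));n,l,st,c=cv2.connectedComponentsWithStats(m)
print([(st[i].tolist(),c[i].round(1).tolist()) for i in range(1,n) if st[i,4]>25])
g=cv2.cvtColor(im,cv2.COLOR_RGB2GRAY);b=(g<55).astype('uint8');b[330:]=0
n,l,st,c=cv2.connectedComponentsWithStats(b);print([(i,st[i].tolist(),c[i].round(1).tolist()) for i in range(1,n) if st[i,4]>800])
tip=proj('wrist',[461,-250,55],ci);print('expected',tip)
E
```

```text
[ 494.0685427  -220.67046177  224.47430429] [-3.14068794e+00  3.77823782e-04  3.37415905e-01]
[([303, 161, 207, 141, 8690], [409.8, 231.4]), ([368, 173, 10, 15, 74], [373.1, 180.1]), ([286, 192, 18, 24, 161], [293.8, 203.5]), ([271, 224, 45, 55, 664], [293.5, 255.8]), ([439, 240, 7, 6, 31], [441.5, 242.5]), ([460, 258, 10, 11, 55], [465.3, 263.0]), ([393, 294, 19, 12, 81], [402.8, 298.9])]
[(4, [200, 0, 29, 67, 978], [214.5, 34.3]), (7, [532, 88, 108, 190, 1019], [587.4, 180.5]), (36, [307, 166, 50, 89, 3128], [334.5, 214.1]), (54, [75, 260, 156, 70, 3622], [183.0, 306.8]), (55, [411, 261, 153, 69, 3374], [454.8, 307.1])]
expected [335.62184281 222.65966721]
```

View pics/w9.png

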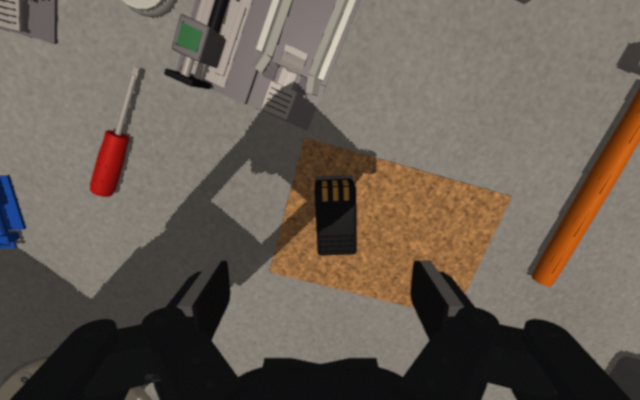

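The wrist view shows the waiting pack, with its strips at the top, its top face spanning columns 317–356, and its rear edge at about row 253. I'll measure the edges numerically.

```bash
python3 - <<'E'
from h import *
ci=imaging.camera_info('wrist')
im=cv2.imread('pics/w9.png');g=cv2.cvtColor(im,cv2.COLOR_BGR2GRAY).astype(float)
sm=im[:,:,2].astype(float)  # red: cork bright even in shade
def edge(v,a,sgn): d=np.diff(v)*sgn; return a+np.argmax(d)+.5
rows=[210,220,230,240,248]
R=[edge(sm[r,345:368],345,1) for r in rows]; L=[edge(sm[r,306:330],306,-1) for r in rows]
cols=[322,328,334,340,346,352]
B=[edge(sm[244:264,c],244,1) for c in cols]; T=[edge(sm[164:190,c],164,-1) for c in cols]
print(R,L,B,T)
Wr=np.array([ray('wrist',u,r,55,ci)[:2] for u,r in zip(R,rows)]);Wl=np.array([ray('wrist',u,r,55,ci)[:2] for u,r in zip(L,rows)])
Wb=np.array([ray('wrist',c,v,55,ci)[:2] for c,v in zip(cols,B)]);Wt=np.array([ray('wrist',c,v,55,ci)[:2] for c,v in zip(cols,T)])
f=lambda P:np.linalg.lstsq(np.c_[P[:,0]-450,np.ones(len(P))],P[:,1],rcond=None)[0]
print('yawR',np.arctan(f(Wr)[0]),'yawL',np.arctan(f(Wl)[0]),'yawB',np.arctan(-1/np.polyfit(Wb[:,1],Wb[:,0],1)[0]*-1) , np.polyfit(Wb[:,1],Wb[:,0],1)[0])
print('width',np.linalg.norm(Wr.mean(0)-Wl.mean(0)),'len',np.linalg.norm(Wt.mean(0)-Wb.mean(0)),Wb.mean(0),Wt.mean(0),Wr.mean(0),Wl.mean(0))
E
```

```text
[np.float64(355.5), np.float64(356.5), np.float64(355.5), np.float64(356.5), np.float64(356.5)] [np.float64(315.5), np.float64(315.5), np.float64(316.5), np.float64(316.5), np.float64(316.5)] [np.float64(255.5), np.float64(254.5), np.float64(254.5), np.float64(254.5), np.float64(254.5), np.float64(253.5)] [np.float64(185.5), np.float64(175.5), np.float64(185.5), np.float64(174.5), np.float64(184.5), np.float64(179.5)]
yawR 0.3919750262330125 yawL 0.3642246564073828 yawB -1.1798142606819202 -0.41220338117427796
width 42.774134867207636 len 82.64946807032753 [ 426.67936432 -263.99299593] [ 504.18033432 -235.27829203] [ 460.77351446 -273.15098287] [ 446.5536806  -232.80965246]
```

```bash
python3 -c "
from h import *
go(464,-249.2,24,0.38)
"
```

```text
xyz [-0.759  0.349  4.011] a [-0.01  0.   -0.4 ] rows>= 4.1
```

{"fn": "drive_tool", "kwargs": {
  "plan": [
    {"x": -0.76, "y": 0.35, "z": 0.5, "ax": 0, "ay": 0, "az": -0.4, "hand": 80},
    {"x": -0.76, "y": 0.35, "z": 1.4, "ax": 0, "ay": 0, "az": -0.4, "hand": 75},
    {"x": -0.76, "y": 0.35, "z": 2.1, "ax": 0, "ay": 0, "az": -0.4, "hand": 75},
    {"x": -0.76, "y": 0.35, "z": 2.5, "ax": 0, "ay": 0, "az": -0.4, "hand": 75},
    {"x": -0.76, "y": 0.35, "z": 2.5, "ax": 0, "ay": 0, "az": -0.4, "hand": 75},
    {"x": -0.76, "y": 0.35, "z": 2.5, "ax": 0, "ay": 0, "az": -0.4, "hand": 75}
  ]
}}

```text
clock: 24.5
eef_pos: [464.8, -249.7, 100.2]
tcp_rot: [-3.141, 0.0, 0.381]
contact_force: [0.2, 0.1, 0.5]
opening: 0.877
grasp_force: 0.0
```

```bash
python3 - <<'E'
from h import *
go(464,-249.2,24,0.38)
ci=imaging.camera_info('wrist');im=save('wrist','w10')
print('expected rear/front top', *[proj('wrist',[464+d*np.cos(.38)+e*-np.sin(.38),-249.2+d*np.sin(.38)+e*np.cos(.38),55],ci).round() for d,e in((-40,22),(-40,-22),(40,22),(40,-22))])
g=im[:,:,0].astype(int)
for r in (200,220,240): print(r,[int(x) for x in g[r,200:440:6]])
E
```

```text
xyz [-0.01  -0.015  1.524] a [-0.    0.    0.01] rows>= 1.5
expected rear/front top [286. 286.] [351. 286.] [282. 170.] [355. 170.]
200 [145, 149, 145, 151, 141, 84, 74, 77, 82, 84, 89, 104, 89, 88, 74, 15, 17, 45, 15, 20, 47, 13, 25, 48, 15, 15, 94, 101, 78, 95, 80, 82, 94, 95, 175, 168, 166, 153, 193, 183]
220 [114, 148, 144, 141, 145, 145, 148, 151, 174, 191, 192, 162, 120, 85, 72, 15, 13, 15, 14, 15, 14, 14, 13, 14, 14, 13, 93, 91, 96, 96, 96, 185, 155, 188, 180, 143, 196, 192, 164, 182]
240 [76, 75, 74, 79, 149, 151, 136, 177, 181, 160, 145, 152, 171, 175, 158, 13, 16, 13, 13, 13, 15, 16, 14, 14, 13, 14, 90, 192, 164, 165, 195, 161, 149, 174, 152, 173, 168, 171, 153, 185]
```

{"fn": "drive_tool", "kwargs": {
  "plan": [
    {"x": 0, "y": 0, "z": 0.6, "ax": 0, "ay": 0, "az": 0, "hand": 70},
    {"x": 0, "y": 0, "z": 1.2, "ax": 0, "ay": 0, "az": 0, "hand": 70},
    {"x": 0, "y": 0, "z": 1.5, "ax": 0, "ay": 0, "az": 0, "hand": 70},
    {"x": 0, "y": 0, "z": 1.52, "ax": 0, "ay": 0, "az": 0, "hand": 55},
    {"x": 0, "y": 0, "z": 1.52, "ax": 0, "ay": 0, "az": 0, "hand": 36},
    {"x": 0, "y": 0, "z": 1.52, "ax": 0, "ay": 0, "az": 0, "hand": 36},
    {"x": 0, "y": 0, "z": 1.52, "ax": 0, "ay": 0, "az": 0, "hand": 36},
    {"x": 0, "y": 0, "z": 1.52, "ax": 0, "ay": 0, "az": 0, "hand": 36}
  ],
  "grip_force": 80
}}

```text
clock: 25.35
eef_pos: [465.4, -251.1, 25.0]
tcp_rot: [3.14, -0.002, 0.38]
contact_force: [-0.4, 2.1, 7.7]
opening: 0.503
grasp_force: 82.5
```

```bash
python3 - <<'E'
from h import *
D=pickle.load(open('dR.pkl','rb'))
s=monitor.sense();print(s['eef_pos'],s['tcp_rot'])
go(s['eef_pos'][0],s['eef_pos'][1],70,s['tcp_rot'][2])
go(*inW(D,-115,-34),70,D[1])
E
```

```text
[ 465.41153566 -251.07203283   25.03487826] [ 3.13990760e+00 -1.54355891e-03  3.79706371e-01]
 xyz [ 0.001  0.002 -0.899] a [ 0.02 -0.01 -0.  ] rows>= 0.9
 xyz [ 1.833 -1.494 -0.899] a [ 0.01 -0.02  4.38] rows>= 3.1
```

{"fn": "drive_tool", "kwargs": {
  "plan": [
    {"x": 0, "y": 0, "z": -0.5, "ax": 0, "ay": 0, "az": 0, "hand": 36},
    {"x": 0.1, "y": -0.1, "z": -1.1, "ax": 0, "ay": 0, "az": 0, "hand": 36},
    {"x": 0.7, "y": -0.6, "z": -1.1, "ax": 0, "ay": 0, "az": 1.2, "hand": 36},
    {"x": 1.3, "y": -1.0, "z": -1.1, "ax": 0, "ay": 0, "az": 2.5, "hand": 36},
    {"x": 1.8, "y": -1.5, "z": -1.1, "ax": 0, "ay": 0, "az": 3.8, "hand": 36},
    {"x": 1.8, "y": -1.5, "z": -1.1, "ax": 0, "ay": 0, "az": 4.4, "hand": 36},
    {"x": 1.8, "y": -1.5, "z": -1.1, "ax": 0, "ay": 0, "az": 4.4, "hand": 36},
    {"x": 1.8, "y": -1.5, "z": -1.1, "ax": 0, "ay": 0, "az": 4.4, "hand": 36}
  ]
}}

```text
clock: 26.15
eef_pos: [520.1, -147.8, 78.9]
tcp_rot: [3.141, -0.0, -0.079]
contact_force: [-0.2, 0.1, -2.1]
opening: 0.5
grasp_force: 82.2
```

```bash
python3 - <<'E'
from h import *
D=pickle.load(open('dR.pkl','rb'))
s=monitor.sense();z=s['eef_pos'][2];print(s['eef_pos'],inD(D,s['eef_pos']),s['tcp_rot'])
go(*inW(D,-115,-34),39,D[1])
ci=imaging.camera_info('wrist');im=save('wrist','w11');h=cv2.cvtColor(im,cv2.COLOR_RGB2HSV)
m=cv2.inRange(h,(13,110,90),(30,255,255));n,l,st,c=cv2.connectedComponentsWithStats(m)
for i in range(1,n):
    if st[i,4]>60: print(st[i].tolist(),c[i].round(1).tolist(),inD(D,ray('wrist',*c[i],z-25+55,ci))-inD(D,s['eef_pos']))
E
```

```text
[ 520.09514037 -147.83417334   78.88454776] [-117.6309288   -34.34461001] [ 3.14141218e+00 -1.19715796e-04 -7.88310925e-02]
 xyz [ 0.053 -0.007  0.798] a [ 0. -0.  0.] rows>= 0.8
[376, 164, 264, 208, 38572] [531.4, 258.5] [ 18.69175338 -84.11250658]
[286, 199, 14, 16, 172] [292.7, 206.8] [40.2050663  10.10930078]
[314, 199, 13, 16, 169] [320.0, 206.9] [40.1824326 -0.1496086]
[341, 199, 14, 16, 172] [347.0, 206.9] [ 40.1857122  -10.34628234]
[285, 219, 13, 34, 416] [291.3, 235.2] [28.64827369 10.93986625]
[314, 219, 13, 34, 419] [319.7, 235.2] [28.65128824 -0.06199368]
[342, 219, 14, 34, 416] [348.4, 235.7] [ 28.48184139 -11.17076643]
[473, 352, 15, 18, 114] [480.1, 360.1] [-31.23105716 -71.3039374 ]
[425, 360, 25, 26, 419] [433.5, 374.2] [-39.09837103 -51.46606303]
```

{"fn": "drive_tool", "kwargs": {
  "plan": [
    {"x": 0, "y": -0.01, "z": 0.4, "ax": 0, "ay": 0, "az": 0, "hand": 36},
    {"x": 0, "y": -0.01, "z": 0.8, "ax": 0, "ay": 0, "az": 0, "hand": 36},
    {"x": 0, "y": -0.01, "z": 0.8, "ax": 0, "ay": 0, "az": 0, "hand": 36},
    {"x": 0, "y": -0.01, "z": 0.8, "ax": 0, "ay": 0, "az": 0, "hand": 36}
  ]
}}

```text
clock: 26.6
eef_pos: [519.9, -147.7, 38.7]
tcp_rot: [-3.141, 0.001, -0.081]
contact_force: [-0.7, 0.2, -1.2]
opening: 0.508
grasp_force: 82.1
```

```bash
python3 - <<'E'
from h import *
D=pickle.load(open('dR.pkl','rb'));DL=pickle.load(open('dL.pkl','rb'))
s=monitor.sense();print(s['eef_pos'],inD(D,s['eef_pos']),s['tcp_rot'],s['contact_force'])
c0=pickle.load(open('w0.pkl','rb'));print('strip ctr off mid',inD(DL,ray('wrist',374.2,250.5,68,c0))-[15,-34])
go(*inW(D,15,-34),39,D[1])
E
```

```text
[ 519.85617091 -147.67258048   38.74919139] [-117.88190643  -34.20238172] [-3.14145944e+00  9.24646049e-04 -8.12579012e-02] [-0.66588912  0.19854519 -1.2404454 ]
strip ctr off mid [31.14233826 -0.37266229]
 xyz [ 2.658 -0.01  -0.007] a [-0.    0.01 -0.02] rows>= 2.7
```

{"fn": "drive_tool", "kwargs": {
  "plan": [
    {"x": 0.3, "y": 0, "z": 0, "ax": 0, "ay": 0, "az": 0, "hand": 36},
    {"x": 0.6, "y": 0, "z": 0, "ax": 0, "ay": 0, "az": 0, "hand": 36},
    {"x": 0.9, "y": 0, "z": 0, "ax": 0, "ay": 0, "az": 0, "hand": 36},
    {"x": 1.15, "y": 0, "z": 0, "ax": 0, "ay": 0, "az": 0, "hand": 36},
    {"x": 1.4, "y": 0, "z": 0, "ax": 0, "ay": 0, "az": 0, "hand": 36},
    {"x": 1.4, "y": 0, "z": 0, "ax": 0, "ay": 0, "az": 0, "hand": 36}
  ]
}}

```text
clock: 27.2
eef_pos: [592.4, -153.3, 39.5]
tcp_rot: [3.141, -0.003, -0.081]
contact_force: [-0.2, -0.6, 0.5]
opening: 0.495
grasp_force: 82.2
```

{"fn": "drive_tool", "kwargs": {
  "plan": [
    {"x": 0.25, "y": 0, "z": 0, "ax": 0, "ay": 0, "az": 0, "hand": 36},
    {"x": 0.5, "y": 0, "z": 0, "ax": 0, "ay": 0, "az": 0, "hand": 36},
    {"x": 0.75, "y": 0, "z": 0, "ax": 0, "ay": 0, "az": 0, "hand": 36},
    {"x": 1.0, "y": 0, "z": 0, "ax": 0, "ay": 0, "az": 0, "hand": 36},
    {"x": 1.2, "y": 0, "z": 0, "ax": 0, "ay": 0, "az": 0, "hand": 36},
    {"x": 1.32, "y": 0, "z": 0, "ax": 0, "ay": 0, "az": 0, "hand": 36},
    {"x": 1.32, "y": 0, "z": 0, "ax": 0, "ay": 0, "az": 0, "hand": 36}
  ]
}}

```text
clock: 27.9
eef_pos: [655.5, -158.0, 38.2]
tcp_rot: [-3.141, 0.002, -0.081]
contact_force: [-4.3, 0.2, 0.4]
opening: 0.503
grasp_force: 82.6
```

```bash
python3 - <<'E'
from h import *
D=pickle.load(open('dR.pkl','rb'))
s=monitor.sense();print(inD(D,s['eef_pos']),s['contact_force'])
im=save('wrist','w12');ci=imaging.camera_info('wrist')
h=cv2.cvtColor(im,cv2.COLOR_RGB2HSV);m=cv2.inRange(h,(13,110,90),(30,255,255));n,l,st,c=cv2.connectedComponentsWithStats(m)
for i in range(1,n):
    if st[i,4]>60 and c[i][1]<330: print(st[i].tolist(),c[i].round(1).tolist(),inD(D,ray('wrist',*c[i],68,ci)))
E
```

```text
[ 18.19816089 -33.81735202] [-4.2694475   0.15745344  0.36779376]
[314, 209, 12, 6, 63] [319.7, 211.7] [ 56.37780216 -33.94213226]
[343, 209, 12, 6, 68] [348.2, 211.6] [ 56.41231091 -44.74818297]
[285, 219, 13, 34, 417] [291.3, 235.2] [ 46.77781991 -22.92773384]
[314, 219, 13, 34, 414] [319.7, 235.3] [ 46.73345515 -33.91954363]
[342, 219, 14, 34, 413] [348.3, 235.7] [ 46.56226053 -45.04137812]
[147, 227, 35, 32, 426] [162.4, 243.0] [43.5609512  27.59196312]
```

{"fn": "drive_tool", "kwargs": {
  "plan": [
    {"x": 0.03, "y": 0, "z": 0, "ax": 0, "ay": 0, "az": 0, "hand": 36},
    {"x": 0.05, "y": 0, "z": 0, "ax": 0, "ay": 0, "az": 0, "hand": 36},
    {"x": 0.05, "y": 0, "z": 0, "ax": 0, "ay": 0, "az": 0, "hand": 36},
    {"x": 0.05, "y": 0, "z": 0, "ax": 0, "ay": 0, "az": 0, "hand": 36}
  ]
}}

```text
clock: 28.35
eef_pos: [655.6, -158.0, 38.2]
tcp_rot: [-3.141, 0.005, -0.081]
contact_force: [-13.0, 1.1, 7.5]
opening: 0.499
grasp_force: 83.4
```

{"fn": "drive_tool", "kwargs": {
  "plan": [
    {"x": 0, "y": 0, "z": 0, "ax": 0, "ay": 0, "az": 0, "hand": 50},
    {"x": 0, "y": 0, "z": 0, "ax": 0, "ay": 0, "az": 0, "hand": 60},
    {"x": 0, "y": 0, "z": 0, "ax": 0, "ay": 0, "az": 0, "hand": 66},
    {"x": 0, "y": 0, "z": -0.6, "ax": 0, "ay": 0, "az": 0, "hand": 66},
    {"x": 0, "y": 0, "z": -1.4, "ax": 0, "ay": 0, "az": 0, "hand": 66},
    {"x": 0, "y": 0, "z": -2.2, "ax": 0, "ay": 0, "az": 0, "hand": 80},
    {"x": 0, "y": 0, "z": -2.2, "ax": 0, "ay": 0, "az": 0, "hand": 85},
    {"x": 0, "y": 0, "z": -2.2, "ax": 0, "ay": 0, "az": 0, "hand": 85}
  ]
}}

```text
clock: 29.15
eef_pos: [659.4, -158.6, 150.0]
tcp_rot: [3.141, -0.003, -0.081]
contact_force: [0.1, 0.6, -0.7]
opening: 0.997
grasp_force: 0.0
```

```bash
python3 - <<'E'
from h import *
D=pickle.load(open('dR.pkl','rb'))
s=monitor.sense();print(inD(D,s['eef_pos']),s['eef_pos'][2],s['contact_force'])
im=save('wrist','w13');ci=imaging.camera_info('wrist')
h=cv2.cvtColor(im,cv2.COLOR_RGB2HSV);m=cv2.inRange(h,(13,110,90),(30,255,255));n,l,st,c=cv2.connectedComponentsWithStats(m)
for i in range(1,n):
    if st[i,4]>60 and c[i][1]<330: print(st[i].tolist(),c[i].round(1).tolist(),inD(D,ray('wrist',*c[i],68,ci)))
g=cv2.cvtColor(im,cv2.COLOR_RGB2GRAY)
e=[proj('wrist',[*inW(D,x,-34),68],ci).round() for x in(55,-25)];print(e)
g1=im[:,:,0];v=int(e[1][1]);print([(r,int(g1[r,int(e[1][0])]),round(float(inD(D,ray('wrist',320,r,68,ci))[0]),1)) for r in range(v-15,min(v+16,399),3)])
go(*inW(D,-77,46),120,D[1]+np.pi/2)
E
```

```text
[ 22.12361094 -34.06357278] 150.04855819153963 [ 0.103572    0.55549353 -0.65558207]
[385, 1, 12, 9, 90] [390.9, 5.5] [157.59949988 -78.52493957]
[451, 0, 9, 8, 64] [454.7, 3.1] [ 158.82475179 -118.04687682]
[401, 28, 11, 14, 92] [405.5, 34.3] [141.51477274 -88.87831643]
[431, 28, 10, 12, 80] [436.0, 33.7] [ 141.83827504 -108.25465529]
[302, 176, 5, 17, 71] [304.3, 183.9] [ 43.79591915 -22.69494717]
[317, 176, 5, 17, 72] [319.4, 183.7] [ 43.91012073 -33.69669972]
[332, 176, 6, 17, 73] [334.5, 183.6] [ 43.92818356 -44.77444913]
[465, 275, 140, 83, 5605] [548.4, 305.7] [ -59.98866505 -223.06134426]
[array([320., 169.]), array([320., 268.])]
[(253, 13, -11.7), (256, 19, -14.3), (259, 26, -16.9), (262, 23, -19.5), (265, 26, -22.2), (268, 77, -24.8), (271, 165, -27.5), (274, 159, -30.2), (277, 117, -32.9), (280, 125, -35.6), (283, 101, -38.4)]
 xyz [-1.964 -1.594  0.57 ] a [  0.    -0.   -15.02] rows>= 10.5
```

{"fn": "drive_tool", "kwargs": {
  "plan": [
    {"x": -0.3, "y": -0.2, "z": -0.5, "ax": 0, "ay": 0, "az": -1.4, "hand": 85},
    {"x": -0.6, "y": -0.5, "z": -0.8, "ax": 0, "ay": 0, "az": -2.8, "hand": 85},
    {"x": -0.9, "y": -0.8, "z": -1, "ax": 0, "ay": 0, "az": -4.2, "hand": 85},
    {"x": -1.2, "y": -1.1, "z": -1, "ax": 0, "ay": 0, "az": -5.6, "hand": 85},
    {"x": -1.5, "y": -1.3, "z": -1, "ax": 0, "ay": 0, "az": -7, "hand": 85},
    {"x": -1.8, "y": -1.5, "z": -1, "ax": 0, "ay": 0, "az": -8.4, "hand": 85},
    {"x": -1.96, "y": -1.6, "z": -1, "ax": 0, "ay": 0, "az": -9.8, "hand": 85},
    {"x": -1.96, "y": -1.6, "z": -1, "ax": 0, "ay": 0, "az": -11.2, "hand": 85}
  ],
  "grip_force": 20
}}

```text
clock: 30.0
eef_pos: [565.1, -69.8, 196.9]
tcp_rot: [-3.138, 0.001, 1.098]
contact_force: [-0.7, -1.0, 0.5]
opening: 0.992
grasp_force: 0.0
```

{"fn": "drive_tool", "kwargs": {
  "plan": [
    {"x": 0, "y": 0, "z": 0, "ax": 0, "ay": 0, "az": -1.4, "hand": 85},
    {"x": 0, "y": 0, "z": 0, "ax": 0, "ay": 0, "az": -2.8, "hand": 85},
    {"x": 0, "y": 0, "z": 0, "ax": 0, "ay": 0, "az": -3.8, "hand": 85},
    {"x": 0, "y": 0, "z": 0, "ax": 0, "ay": 0, "az": -3.8, "hand": 85},
    {"x": 0, "y": 0, "z": 0, "ax": 0, "ay": 0, "az": -3.8, "hand": 85}
  ]
}}

```text
clock: 30.5
eef_pos: [566.6, -70.6, 197.5]
tcp_rot: [-3.14, -0.0, 1.487]
contact_force: [-0.3, 0.9, -0.4]
opening: 0.995
grasp_force: 0.0
```

```bash
cat >> h.py <<'E'
def green(im,ci,D):
    m=cv2.inRange(cv2.cvtColor(im,cv2.COLOR_RGB2HSV),(40,60,60),(80,255,255));n,l,st,c=cv2.connectedComponentsWithStats(m)
    for i in range(1,n):
        if st[i,4]>60: print('green',st[i].tolist(),c[i].round(1),inD(D,ray('wrist',*c[i],72,ci)).round(1))
E
python3 - <<'E'
from h import *
D=pickle.load(open('dR.pkl','rb'));DL=pickle.load(open('dL.pkl','rb'))
g=lambda n:cv2.imread(f'pics/{n}.png')[:,:,::-1].copy()
green(g('w0'),pickle.load(open('w0.pkl','rb')),DL);green(g('w5'),pickle.load(open('w5.pkl','rb')),D)
green(g('w6'),pickle.load(open('w6.pkl','rb')),D)
ci=imaging.camera_info('wrist');green(save('wrist','w14'),ci,D)
s=monitor.sense();print(inD(D,s['eef_pos']),s['eef_pos'],s['tcp_rot'])
go(*inW(D,-77,46),35,D[1]+np.pi/2)
E
```

```text
green [284, 170, 20, 19, 367] [293.7 178.9] [-35.8  46.4]
green [61, 219, 21, 17, 238] [ 71.3 227. ] [-267.1    1. ]
green [302, 179, 20, 20, 361] [311.7 188.6] [-37.1  45.6]
green [307, 285, 47, 40, 1842] [329.6 304.4] [-70.8  19.4]
green [328, 188, 21, 20, 419] [338.  197.5] [-61.3  45.4]
[-77.26312332  46.29775361] [566.70166725 -70.62936661 197.75925577] [-3.14016493e+00 -7.36607868e-05  1.48674223e+00]
 xyz [-0.006  0.01   3.255] a [-0.01 -0.   -0.05] rows>= 3.3
```

{"fn": "drive_tool", "kwargs": {
  "plan": [
    {"x": 0, "y": 0.13, "z": 0.8, "ax": 0, "ay": 0, "az": 0, "hand": 85},
    {"x": 0, "y": 0.13, "z": 1.7, "ax": 0, "ay": 0, "az": 0, "hand": 85},
    {"x": 0, "y": 0.13, "z": 2.5, "ax": 0, "ay": 0, "az": 0, "hand": 85},
    {"x": 0, "y": 0.13, "z": 3, "ax": 0, "ay": 0, "az": 0, "hand": 85},
    {"x": 0, "y": 0.13, "z": 3.25, "ax": 0, "ay": 0, "az": 0, "hand": 80},
    {"x": 0, "y": 0.13, "z": 3.25, "ax": 0, "ay": 0, "az": 0, "hand": 70},
    {"x": 0, "y": 0.13, "z": 3.25, "ax": 0, "ay": 0, "az": 0, "hand": 60}
  ]
}}

```text
clock: 31.25
eef_pos: [574.3, -71.3, 37.0]
tcp_rot: [3.141, 0.0, 1.489]
contact_force: [0.6, -1.2, 0.8]
opening: 0.709
grasp_force: 0.0
```

{"fn": "drive_tool", "kwargs": {
  "plan": [
    {"x": 0, "y": 0, "z": 0, "ax": 0, "ay": 0, "az": 0, "hand": 50},
    {"x": 0, "y": 0, "z": 0, "ax": 0, "ay": 0, "az": 0, "hand": 34},
    {"x": 0, "y": 0, "z": 0, "ax": 0, "ay": 0, "az": 0, "hand": 34},
    {"x": 0, "y": 0, "z": 0, "ax": 0, "ay": 0, "az": 0, "hand": 34},
    {"x": 0, "y": 0, "z": 0, "ax": 0, "ay": 0, "az": 0, "hand": 34},
    {"x": 0, "y": 0, "z": 0, "ax": 0, "ay": 0, "az": 0, "hand": 34}
  ],
  "grip_force": 20
}}

```text
clock: 31.85
eef_pos: [578.5, -71.8, 39.6]
tcp_rot: [3.131, 0.0, 1.489]
contact_force: [6.5, -0.6, 8.4]
opening: 0.437
grasp_force: 20.9
```

{"fn": "drive_tool", "kwargs": {
  "plan": [
    {"x": 0, "y": 0, "z": -0.4, "ax": 0, "ay": 0, "az": 0, "hand": 34},
    {"x": 0, "y": 0, "z": -0.8, "ax": 0, "ay": 0, "az": 0, "hand": 34},
    {"x": 0, "y": 0, "z": -0.8, "ax": 0, "ay": 0, "az": 0, "hand": 34},
    {"x": 0, "y": 0, "z": -0.8, "ax": 0, "ay": 0, "az": 0, "hand": 34},
    {"x": 0, "y": 0, "z": -0.8, "ax": 0, "ay": 0, "az": 0, "hand": 34}
  ]
}}

```text
clock: 32.35
eef_pos: [573.1, -71.2, 75.6]
tcp_rot: [-3.141, -0.0, 1.49]
contact_force: [-0.7, -0.3, -1.8]
opening: 0.438
grasp_force: 21.9
```

```bash
python3 - <<'E'
from h import *
D=pickle.load(open('dR.pkl','rb'))
ci=imaging.camera_info('wrist');im=save('wrist','w15');green(im,ci,D)
s=monitor.sense();z=s['eef_pos'][2];print(inD(D,s['eef_pos']),s['eef_pos'],s['tcp_rot'],s['opening']*85.4)
go(*inW(D,-44,45.5),z,D[1]+np.pi/2)
# compare with the held view w6
o=cv2.imread('pics/w6.png')[:,:,::-1]
for n,a in(('w6',o),('w15',im)):
    g=a.astype(int).sum(2)
    print(n,'row260',[int(x) for x in g[260,270:470:5]]); 
E
```

```text
green [307, 284, 46, 40, 1813] [329.2 303.4] [-65.7  20.7]
[-70.99014803  46.27720865] [572.95345319 -71.14493784  75.35198932] [-3.14037875e+00 -4.08369106e-05  1.48967474e+00] 37.51613324591628
 xyz [-0.014  0.54  -0.001] a [-0.01 -0.   -0.02] rows>= 0.5
w6 row260 [242, 113, 43, 42, 40, 126, 163, 165, 165, 165, 164, 162, 165, 165, 164, 164, 163, 165, 166, 122, 241, 238, 63, 58, 48, 50, 49, 54, 50, 52, 47, 49, 45, 49, 53, 74, 382, 382, 383, 377]
w15 row260 [240, 120, 38, 41, 37, 104, 165, 165, 164, 164, 164, 164, 164, 162, 162, 164, 163, 162, 160, 134, 240, 237, 67, 61, 49, 47, 47, 53, 48, 48, 53, 44, 49, 48, 54, 290, 383, 380, 380, 378]
```

```bash
python3 - <<'E'
from h import *
D=pickle.load(open('dR.pkl','rb'));ci=imaging.camera_info('wrist');s=monitor.sense()
T=inD(D,s['eef_pos']);im=cv2.imread('pics/w15.png');g=im.astype(int).sum(2)
print('nose right edge',[(r,round(float(inD(D,ray('wrist',446,r,73,ci))[0]-T[0]),1)) for r in(245,260,275)])
for r in (236,242,250,258,266,272): print(r,g[r,440:500:2].tolist())
p=inW(D,30,46);print('post',proj('wrist',[*p,44],ci),proj('wrist',[*p,16],ci))
for x in(89,91,93): print(x,proj('wrist',[*inW(D,T[0]-5+x,46),65],ci))
E
```

```text
nose right edge [(245, 63.7), (260, 64.7), (275, 65.7)]
236 [37, 69, 306, 506, 539, 546, 501, 341, 366, 412, 425, 425, 424, 425, 425, 425, 424, 424, 424, 420, 422, 425, 425, 425, 442, 525, 540, 537, 537, 538]
242 [46, 46, 48, 174, 479, 537, 535, 507, 484, 511, 518, 517, 517, 517, 519, 519, 520, 514, 493, 489, 456, 563, 540, 479, 506, 536, 540, 539, 539, 540]
250 [52, 51, 62, 346, 525, 534, 535, 535, 534, 535, 532, 533, 532, 531, 529, 529, 523, 390, 373, 472, 535, 557, 501, 524, 529, 528, 528, 527, 529, 528]
258 [48, 48, 125, 338, 383, 381, 381, 381, 383, 383, 381, 381, 378, 376, 378, 376, 350, 330, 448, 535, 567, 506, 387, 377, 377, 376, 378, 379, 377, 376]
266 [46, 54, 272, 378, 380, 380, 379, 380, 380, 376, 376, 378, 378, 363, 289, 335, 386, 430, 508, 563, 535, 419, 377, 378, 379, 376, 376, 377, 376, 378]
272 [43, 117, 332, 381, 380, 378, 379, 379, 379, 377, 377, 378, 377, 375, 374, 432, 493, 508, 508, 505, 434, 379, 379, 377, 377, 377, 378, 378, 376, 378]
post [487.67088745 239.36444299] [466.85185668 222.96734025]
89 [475.98780127 255.1233222 ]
91 [479.71166112 255.11834422]
93 [483.43563452 255.11336609]
```

{"fn": "drive_tool", "kwargs": {
  "plan": [
    {"x": 0, "y": 0.3, "z": 0, "ax": 0, "ay": 0, "az": 0, "hand": 34},
    {"x": -0.01, "y": 0.54, "z": 0, "ax": 0, "ay": 0, "az": 0, "hand": 34},
    {"x": -0.01, "y": 0.54, "z": 0, "ax": 0, "ay": 0, "az": 0, "hand": 34},
    {"x": -0.01, "y": 0.54, "z": 0, "ax": 0, "ay": 0, "az": 0, "hand": 34}
  ]
}}

```text
clock: 32.8
eef_pos: [600.0, -73.9, 75.5]
tcp_rot: [-3.14, -0.0, 1.49]
contact_force: [-0.1, 1.5, -1.8]
opening: 0.436
grasp_force: 21.9
```

```bash
python3 - <<'E'
from h import *
D=pickle.load(open('dR.pkl','rb'));ci=imaging.camera_info('wrist');s=monitor.sense()
T=inD(D,s['eef_pos']);print(T,s['eef_pos'][2],s['contact_force']);im=save('wrist','w16')
p=inW(D,30,46);print('post',proj('wrist',[*p,44],ci))
h=cv2.cvtColor(im,cv2.COLOR_RGB2HSV);m=cv2.inRange(h,(10,110,60),(28,255,255));m[:,:430]=0;m[:,500:]=0;m[290:]=0
n,l,st,c=cv2.connectedComponentsWithStats(m);print([(st[i].tolist(),c[i].round(1).tolist()) for i in range(1,n) if st[i,4]>5])
E
```

```text
[-43.78235505  45.69546298] 75.4760309143717 [-0.09324838  1.53760227 -1.76659852]
post [442.34449169 238.43429785]
[([430, 220, 7, 9, 40], [432.2, 225.1])]
```

{"fn": "drive_tool", "kwargs": {
  "plan": [
    {"x": 0, "y": 0, "z": 0.15, "ax": 0, "ay": 0, "az": 0, "hand": 34},
    {"x": 0, "y": 0, "z": 0.3, "ax": 0, "ay": 0, "az": 0, "hand": 34},
    {"x": 0, "y": 0, "z": 0.42, "ax": 0, "ay": 0, "az": 0, "hand": 34},
    {"x": 0, "y": 0, "z": 0.42, "ax": 0, "ay": 0, "az": 0, "hand": 34},
    {"x": 0, "y": 0, "z": 0.42, "ax": 0, "ay": 0, "az": 0, "hand": 34}
  ]
}}

```text
clock: 33.35
eef_pos: [600.2, -73.9, 54.8]
tcp_rot: [-3.141, 0.0, 1.49]
contact_force: [-0.5, -0.6, -1.6]
opening: 0.439
grasp_force: 21.9
```

{"fn": "drive_tool", "kwargs": {
  "plan": [
    {"x": 0, "y": 0, "z": 0.1, "ax": 0, "ay": 0, "az": 0, "hand": 34},
    {"x": 0, "y": 0, "z": 0.2, "ax": 0, "ay": 0, "az": 0, "hand": 34},
    {"x": 0, "y": 0, "z": 0.28, "ax": 0, "ay": 0, "az": 0, "hand": 34},
    {"x": 0, "y": 0, "z": 0.34, "ax": 0, "ay": 0, "az": 0, "hand": 34},
    {"x": 0, "y": 0, "z": 0.34, "ax": 0, "ay": 0, "az": 0, "hand": 34},
    {"x": 0, "y": 0, "z": 0.34, "ax": 0, "ay": 0, "az": 0, "hand": 34}
  ]
}}

```text
clock: 33.95
eef_pos: [600.4, -73.9, 39.4]
tcp_rot: [-3.141, -0.0, 1.49]
contact_force: [-5.2, 0.5, 14.6]
opening: 0.441
grasp_force: 27.3
```

{"fn": "drive_tool", "kwargs": {
  "plan": [
    {"x": 0, "y": 0, "z": -0.03, "ax": 0, "ay": 0, "az": 0, "hand": 36},
    {"x": 0, "y": 0, "z": -0.03, "ax": 0, "ay": 0, "az": 0, "hand": 42},
    {"x": 0, "y": 0, "z": -0.03, "ax": 0, "ay": 0, "az": 0, "hand": 48},
    {"x": 0, "y": 0, "z": -0.03, "ax": 0, "ay": 0, "az": 0, "hand": 56},
    {"x": 0, "y": 0, "z": -0.03, "ax": 0, "ay": 0, "az": 0, "hand": 70},
    {"x": 0, "y": 0, "z": -0.03, "ax": 0, "ay": 0, "az": 0, "hand": 82}
  ]
}}

```text
clock: 34.55
eef_pos: [601.1, -74.0, 39.8]
tcp_rot: [3.14, 0.0, 1.49]
contact_force: [0.4, 0.3, 0.0]
opening: 0.956
grasp_force: 0.0
```

{"fn": "drive_tool", "kwargs": {
  "plan": [
    {"x": 0, "y": 0, "z": -0.6, "ax": 0, "ay": 0, "az": 0, "hand": 85},
    {"x": 0, "y": 0, "z": -1.5, "ax": 0, "ay": 0, "az": 0, "hand": 85},
    {"x": 0, "y": 0, "z": -2.4, "ax": 0, "ay": 0, "az": 0, "hand": 85},
    {"x": 0, "y": 0, "z": -3.3, "ax": 0, "ay": 0, "az": 0, "hand": 85},
    {"x": 0, "y": 0, "z": -3.8, "ax": 0, "ay": 0, "az": 0, "hand": 85},
    {"x": 0, "y": 0, "z": -3.8, "ax": 0, "ay": 0, "az": 0, "hand": 85},
    {"x": 0, "y": 0, "z": -3.8, "ax": 0, "ay": 0, "az": 0, "hand": 85}
  ]
}}

```text
clock: 35.25
eef_pos: [600.8, -73.9, 230.0]
tcp_rot: [3.14, 0.0, 1.49]
contact_force: [-0.3, -0.1, -1.1]
opening: 0.996
grasp_force: 0.0
```

```bash
python3 - <<'E'
from h import *
D=pickle.load(open('dR.pkl','rb'));ci=imaging.camera_info('wrist');s=monitor.sense()
print(inD(D,s['eef_pos']),s['eef_pos'][2],s['tcp_rot']);im=save('wrist','w17');green(im,ci,D)
P=lambda x,y,z:proj('wrist',[*inW(D,x,y),z],ci)
print('post top,foot',P(30,46,44).round(1),P(30,46,16).round(1),'nose face if home',P(26,46,36).round(1),'plate rear',P(-68,46,60).round(1))
h=cv2.cvtColor(im,cv2.COLOR_RGB2HSV);m=cv2.inRange(h,(10,110,50),(28,255,255));n,l,st,c=cv2.connectedComponentsWithStats(m)
print([(st[i].tolist(),c[i].round(1).tolist()) for i in range(1,n) if st[i,4]>8 and st[i,4]<300])
u,v=P(26,46,36).round().astype(int);g=im.astype(int).sum(2)
for r in(v-4,v,v+4): print(r,'x from',u-20,g[r,u-20:u+22:2].tolist())
u2,v2=P(-68,46,50).round().astype(int);print('plate',u2,v2)
for r in(v2-4,v2,v2+4): print(g[r,u2-14:u2+16:2].tolist())
# same in before-state w5
c5=pickle.load(open('w5.pkl','rb'));o=cv2.imread('pics/w5.png').astype(int).sum(2)
Q=lambda x,y,z:proj('wrist',[*inW(D,x,y),z],c5)
u,v=Q(26,46,36).round().astype(int);print('ref',u,v)
for r in(v-4,v,v+4): print(o[r,u-20:u+22:2].tolist())
u2,v2=Q(-68,46,50).round().astype(int);print('refplate',u2,v2)
for r in(v2-4,v2,v2+4): print(o[r,u2-14:u2+16:2].tolist())
E
```

```text
[-43.05730799  45.69243597] 229.99059740225383 [3.14012001e+00 5.32379826e-05 1.48973296e+00]
green [316, 179, 20, 19, 372] [325.5 188. ] [-37.1  45.3]
post top,foot [387.5 180.8] [382.5 175.4] nose face if home [382.4 179.2] plate rear [295.1 184.5]
[([380, 173, 8, 12, 69], [383.3, 178.6]), ([394, 245, 17, 9, 117], [402.1, 249.1]), ([394, 255, 16, 8, 111], [401.5, 258.8]), ([393, 264, 17, 8, 110], [400.6, 267.8]), ([484, 273, 6, 8, 38], [486.4, 276.6]), ([466, 283, 8, 6, 36], [469.5, 285.3]), ([499, 300, 4, 3, 10], [500.5, 301.2])]
175 x from 362 [41, 44, 44, 45, 36, 26, 40, 41, 40, 95, 150, 141, 184, 231, 339, 475, 492, 489, 488, 488, 486]
179 x from 362 [46, 39, 43, 38, 39, 40, 44, 48, 79, 117, 192, 200, 192, 236, 421, 492, 494, 491, 489, 489, 488]
183 x from 362 [97, 95, 94, 83, 39, 79, 109, 106, 103, 193, 294, 384, 403, 421, 453, 489, 488, 485, 485, 484, 481]
plate 296 182
[539, 537, 544, 547, 495, 192, 44, 37, 40, 176, 239, 240, 240, 240, 205]
[540, 539, 540, 540, 517, 248, 35, 34, 122, 191, 210, 211, 210, 210, 184]
[486, 433, 389, 387, 446, 265, 42, 38, 166, 238, 240, 242, 239, 240, 206]
ref 371 177
[35, 41, 38, 39, 31, 36, 41, 29, 50, 129, 155, 152, 198, 232, 229, 235, 232, 232, 235, 234, 291]
[45, 45, 44, 35, 35, 36, 38, 36, 46, 127, 186, 198, 197, 238, 426, 493, 396, 304, 358, 461, 499]
[92, 101, 106, 105, 51, 33, 30, 36, 43, 126, 192, 205, 315, 446, 466, 503, 504, 503, 500, 498, 498]
refplate 283 185
[542, 543, 544, 537, 357, 49, 38, 28, 30, 103, 232, 243, 242, 231, 164]
[537, 536, 539, 537, 408, 92, 36, 49, 171, 214, 222, 223, 224, 218, 169]
[413, 465, 393, 384, 324, 96, 37, 44, 179, 232, 232, 231, 229, 223, 178]
```

```bash
python3 - <<'E'
from h import *
im=save('top','top2');g=im.astype(int).sum(2)
b=(g<120).astype('uint8');b[:195]=0;b[260:]=0;b[:,:148]=0;b[:,232:]=0
n,l,st,c=cv2.connectedComponentsWithStats(b)
for i in range(1,n):
    if st[i,4]>40: print(st[i].tolist(),c[i].round(1),ray('top',*c[i],50).round()[:2]-[445,310])
h=cv2.cvtColor(im,cv2.COLOR_RGB2HSV);m=cv2.inRange(h,(13,110,110),(30,255,255));m[:,:148]=0;m[:,390:]=0;m[275:]=0
n,l,st,c=cv2.connectedComponentsWithStats(m);print([(st[i].tolist()) for i in range(1,n) if st[i,4]>6])
a=cv2.imread('pics/top0.png')[:,:,::-1]
d=np.abs(im.astype(int)-a).sum(2)
for nm,(x0,x1,y0,y1) in dict(last=(105,178,130,202),tin=(290,314,155,178),scr=(292,308,195,250),bin=(286,315,106,138),hammer=(470,505,122,226)).items(): print(nm,(d[y0:y1,x0:x1]>120).mean().round(3))
print(monitor.sense()['clock'])
E
```

```text
[222, 195, 10, 5, 41] [227.1 196.9] [  81. -103.]
[165, 213, 21, 29, 500] [175.1 228.3] [-6. 35.]
[197, 212, 19, 29, 478] [206.3 227.3] [ -3. -49.]
[[186, 37, 125, 28, 1886], [202, 93, 31, 17, 180], [357, 137, 3, 5, 10], [361, 137, 3, 6, 14], [248, 142, 10, 4, 38], [375, 198, 15, 65, 716], [199, 211, 3, 6, 16], [203, 211, 3, 6, 15], [207, 211, 3, 6, 15], [168, 212, 2, 6, 11], [172, 212, 2, 6, 11], [176, 212, 2, 6, 12]]
last 0.06
tin 0.384
scr 0.276
bin 0.392
hammer 0.0
35.35
```

```bash
python3 -c "
from rig import r
print(r.sign_off())"
```

```text
the job is handed in; nothing more can be done
None
```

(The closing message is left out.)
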